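# Pack the hive-tool tray and lock its keeper bar

### The arm

A 7-joint arm with a two-finger parallel gripper is mounted at the origin on the work surface. World frame = base frame: x ahead of the robot, y to its left, z up, the work surface at z = 0. Lengths are in mm, angles in degrees, forces in N, time in s.
With the tool pointing down it reaches from about 350 to 900 mm from the base axis. Payload 7.2 kg.
Tool frame: the origin (TCP) lies midway between the tips of the shut fingers; the grasp point (between the pads) lies r.pinch_z behind it (r.pinch_z is the distance from the TCP to the grasp point, in mm); z points along the fingers, y is the line along which they close (so a half turn about z gives the same grasp; the last joint's range is limited). The gripper opens to 88 mm and grips with 3 to 60 N. Pads are 20 mm wide; open, the fingers measure 115 mm over their backs; the gripper's body (75 mm by 178 mm) begins 61 mm behind the grasp point.
Start: joints at [61.639, 23.554, -0.728, 91.456, 0.321, 64.991, -4.71], TCP at [258.714, -568.944, 197.653] pointing down, gripper open.
Joint ranges: [-169.25, 169.25], [-16.82, 113.86], [-84.01, 82.57], [7.8, 145.47], [-59.2, 239.2], [7.22, 106.19], [-163.78, 163.78]. Speed limits (degrees/s): [136.94, 136.94, 172.46, 172.46, 180, 180, 180].

### API

Orientations are given as [roll, pitch, yaw] about the fixed x, y, z axes, in that order (R = Rz(yaw) Ry(pitch) Rx(roll)).
In Python, from cell import r, camera, camera_params, ticket gives the robot as it stands.
- The arm moves only by the shell command python3 -m pendant 'ROWS'. ROWS is JSON, a list of rows, each a list of 7 numbers: the shift along the tool's x, y, z in mm, then the turn, a rotation vector about the tool's x, y, z in degrees, then the closure, from 0 (fully open) to 1 (shut). A call has 1 to 8 rows; each row shifts and turns the commanded pose from where the row before left it, along the tool's axes as they then stand; what a row does not reach is not made up. A row lasts 1/8 s, in which the tool goes at most 62.5 mm and 10.7 degrees, less where a joint would pass 70% of its speed; a pose out of reach is approached as far as the arm can. A call with a gripper value outside its range is refused whole. The fingers move at their own pace and stop on an object; the grip force is fixed at half the most. Time passes only in rows, so rows that do not move let the fingers close. It gives the time, the measured TCP pose, the force, the opening and the grip force at its end, in the units of the state.
- r.get_state(): the state, without advancing time (a new reading comes with each control period).
- camera(name): name is "scene" or "top"; returns (picture, depth): 384x512x3 uint8, blue, green, red; 384x512 float32, mm along the optical axis (not along the pixel's ray), 0 where there is no reading.
- camera_params(name): a dict with "fov_y" (degrees; the focal length in pixels is half the picture's height over the tangent of half this angle, whatever the lens; pixels are square), "cx", "cy" (the principal point, pixels), "distortion" ([k1, k2, p1, p2, k3] as OpenCV has them; the pictures are not rectified), "R" (3x3) and "t" (3): a world point X has camera coordinates R X + t. Camera axes: x right, y down, z forward; pixel columns grow to the right and rows downward; lengths in mm; the calibration is good to about 2 mm. A picture is of the moment at which its call begins. camera_params takes no time and is no camera call.
- ticket.sign_off(): hands the job in; it is judged then, once.
The state is a dict: "time_s": time; "joints": joint angles; "qvel": joint speeds; "tau": joint torques, N m; "eef_pos": TCP position; "tool_rot": TCP orientation; "wrist_force": force on the tool from outside, world axes, zero at the start; "ft_torque": the same for the moment, N m; "grip_width": finger opening in mm; "finger_force": force on a finger pad.
Only numpy, scipy, OpenCV 4.12 (cv2) and the standard library are available. Lean on these libraries where they do the work, as an engineer would, in place of code of your own. Each camera call takes 0.05 s, during which the arm holds its last target. There are 200 camera calls.

### The job

Pack the hive-tool tray for the stall: swing its yellow keeper bar back out of the way, lay every hive tool from the table flat in a cradle of its own between the pegs, handle towards the bar's hinge and blade pointing away, then swing the keeper bar down over the handles until it snaps home behind its brass ball, and only then turn the red lock knob clockwise until it clicks past its detent. Do not knock over the honey jar.

Things in the scene. Friction and masses are not known exactly. Their poses are not given: they have to be found in the camera images.
- tray: Plywood tool tray fixed to the table, base 10 thick, 236 x 310 mm. Origin: at table height under the middle of the cradles; x from the hinge side (the robot's) to the open far side, y left along the row of 4 cradles. Butt stop wall at x = -81 to -71 mm, 42 high. Each cradle takes any one tool along x. Between the rails (x = -37 to +37) fingers have room down to the base
- cradle0 (a point): Cradle 0 (tray y = -99 mm): where the origin of a seated tool belongs, 35 mm above the table, x along the tool (+-10 mm play). Tool rests on two rails at x = -44 and +44 (14 wide, tops 24 mm above table) between pairs of black round pegs (10 thick, tops 48 mm, 32 mm clear); its collar lies beyond the far rail
- cradle1 (a point): Cradle 1 (tray y = -33 mm): where the origin of a seated tool belongs, 35 mm above the table, x along the tool (+-10 mm play). Tool rests on two rails at x = -44 and +44 (14 wide, tops 24 mm above table) between pairs of black round pegs (10 thick, tops 48 mm, 32 mm clear); its collar lies beyond the far rail
- cradle2 (a point): Cradle 2 (tray y = 33 mm): where the origin of a seated tool belongs, 35 mm above the table, x along the tool (+-10 mm play). Tool rests on two rails at x = -44 and +44 (14 wide, tops 24 mm above table) between pairs of black round pegs (10 thick, tops 48 mm, 32 mm clear); its collar lies beyond the far rail
- cradle3 (a point): Cradle 3 (tray y = 99 mm): where the origin of a seated tool belongs, 35 mm above the table, x along the tool (+-10 mm play). Tool rests on two rails at x = -44 and +44 (14 wide, tops 24 mm above table) between pairs of black round pegs (10 thick, tops 48 mm, 32 mm clear); its collar lies beyond the far rail
- keeper (a joint): Yellow U-shaped keeper bar hinged on the robot's side of the tray: 0 = shut over the handles, behind its sprung brass ball; 2.1 rad = swung right back. The ball catches it at about 0.15 rad and takes a firm push of about 10 N on the bar to snap past. Stiff hinge: stays where left; found half way over the cradles (0.45 to 0.95)
- keeper_bar (a point): Middle of the keeper's cross bar (round, 12 mm thick, 15 at a black sleeve in the middle; along tray y from -208 to +174 mm), 100 mm from the hinge line; shut, it lies at tray x = 0, 58 mm above the table
- keeper_hinge (a point): Middle of the keeper's hinge line (along tray y), tray x = -100 mm, 58 mm above the table; the keeper's arms are at tray y = +-142 mm
- lock (a joint): Red lock knob at the tray's right end, vertical axis: 0 to 0.2 rad as found, stop at 1.42; grows clockwise seen from above. A sprung detent resists from about 0.7 to 1.2 rad (0.15 N m); past 1.2 it has clicked. Its steel tongue swings over the shut keeper's end and holds it down; turned too early it is in the keeper's way
- lock_grip (a point): Grip point on the knob's axis, 95 mm above the table, at tray x = 66, y = -198 mm. The grip is an upright bar 56 long x 15 wide, from 74 to 102 mm above the table, long along this point's x (tray x at joint value 0). Grey housing below 60 x 60 mm, top 58 mm; the steel tongue reaches 76 mm from the axis
- scraper: Hive tool with a pale wooden handle: flat-sided handle 120 long x 26 wide x 22 high, steel collar 38 wide, 22 high (60 to 68 mm from origin), then a flared scraper blade to 134 mm, 42 wide, 4 thick. Origin: middle of the handle, 11 mm above its underside; x from handle to blade, z up. 160 g, balances 20 mm blade-side of the origin. May be absent
- fork: Hive tool with a yellow handle: flat-sided handle 120 long x 26 wide x 22 high, steel collar 38 wide, 22 high (60 to 68 mm from origin), then a six-tined uncapping fork to 134 mm, 42 wide, 4 thick. Origin: middle of the handle, 11 mm above its underside; x from handle to blade, z up. 160 g, balances 20 mm blade-side of the origin. May be absent
- hook: Hive tool with a red handle: flat-sided handle 120 long x 26 wide x 22 high, steel collar 38 wide, 22 high (60 to 68 mm from origin), then a T-ended lifting blade to 134 mm, 42 wide, 4 thick. Origin: middle of the handle, 11 mm above its underside; x from handle to blade, z up. 160 g, balances 20 mm blade-side of the origin. May be absent
- knife: Hive tool with a dark wooden handle: flat-sided handle 120 long x 26 wide x 22 high, steel collar 38 wide, 22 high (60 to 68 mm from origin), then a pointed knife blade to 134 mm, 42 wide, 4 thick. Origin: middle of the handle, 11 mm above its underside; x from handle to blade, z up. 160 g, balances 20 mm blade-side of the origin. May be absent
- scraper_tip (a point): Near the blade end of the scraper, 130 mm from its origin
- fork_tip (a point): Near the blade end of the fork, 130 mm from its origin
- hook_tip (a point): Near the blade end of the hook, 130 mm from its origin
- knife_tip (a point): Near the blade end of the knife, 130 mm from its origin
- honey_jar: Amber glass honey jar with yellow lid, 64 mm across, 100 high; origin at the centre of its underside
There are look-alikes about, which are no part of the job. Of the things that look like the hook, the smaller one is meant. There is more than one size of the fork; the job needs the larger.

How it is judged (in metres and radians):
On the way, in this order (a step that is already met when the one before it is completed fails the run):
1. every hive tool lies down in a cradle, blade away from the hinge (x of scraper in the frame of tray between -0.022 and 0.022 m and y of scraper in the frame of tray between -0.12 and 0.12 m and z of scraper in the frame of tray between 0.028 and 0.042 m and angle between the x axis of each of scraper, fork, hook, knife and the x axis of tray, either way round below 0.15 rad and x of each of scraper_tip, fork_tip, hook_tip, knife_tip in the frame of tray above 0.08 m and linear speed of each of scraper, fork, hook, knife below 0.03 m/s and x of fork in the frame of tray between -0.022 and 0.022 m and y of fork in the frame of tray between -0.12 and 0.12 m and z of fork in the frame of tray between 0.028 and 0.042 m and x of hook in the frame of tray between -0.022 and 0.022 m and y of hook in the frame of tray between -0.12 and 0.12 m and z of hook in the frame of tray between 0.028 and 0.042 m and x of knife in the frame of tray between -0.022 and 0.022 m and y of knife in the frame of tray between -0.12 and 0.12 m and z of knife in the frame of tray between 0.028 and 0.042 m), for 0.2 s.
2. the keeper bar is shut, behind its ball (value of joint keeper below 0.05 rad), for 0.2 s.
3. the lock knob has clicked past its detent (value of joint lock above 1.2 rad), for 0.2 s.
At the end, for the whole second after the job is handed in: every hive tool present lies in a cradle (its origin within 22 mm of the cradle's middle along tray x, 28 to 42 mm above the table, along tray x within 0.15 rad, blade to +x, at rest), the keeper reads under 0.05 rad and the lock over 1.2 rad (all of step 1 and value of joint keeper below 0.05 rad and value of joint lock above 1.2 rad); the robot touches nothing.
It fails at once if the honey jar is knocked over (angle between honey_jar's own z axis and vertical above 0.6 rad).
Of scraper, fork, hook, knife only 3 to 4 are there at a start; the rules pass over those that are not, and their reading is None.
At some moment in a run one of scraper, fork, hook, knife may be knocked a few centimetres aside while the robot is not near it.
Once in a run the grip may slacken for a moment while it holds something.
It also fails if it takes over 210 s, if anything falls off the work surface, if the arm or the gripper's body presses on something with over 40 N, if the wrist force passes 120 N, or if a joint passes its speed limit or range.

## Working session

There is one attempt and no reset: what is moved stays moved. The work goes in short steps, Python scripts to look and compute and a shell command to move; the robot and the scene stay as the last step left them, time stands still between calls to the robot, and variables do not carry over. Pictures are saved under pics/ and viewed, at most 14 in all, crops included, and the job is handed in when it is done.

```bash
ls; mkdir -p pics; cat > h.py <<'E'
import numpy as np, cv2, json
from cell import r, camera, camera_params
def K(n):
    p=camera_params(n); f=192/np.tan(np.radians(p["fov_y"]/2))
    return np.array([[f,0,p["cx"]],[0,f,p["cy"]],[0,0,1]]),np.array(p["distortion"],float),np.array(p["R"]),np.array(p["t"])
def ray(n,uv):
    k,d,R,t=K(n); q=cv2.undistortPoints(np.array(uv,float).reshape(-1,1,2),k,d).reshape(-1,2)
    return -R.T@t, np.c_[q,np.ones(len(q))]@R   # scaled so depth = 1
def onz(n,uv,z):
    o,v=ray(n,uv); return o+v*((z-o[2])/v[:,2])[:,None]
def pts(n,depth):
    vv,uu=np.mgrid[:384,:512]; o,v=ray(n,np.c_[uu.ravel(),vv.ravel()])
    P=(o+v*depth.ravel()[:,None]).reshape(384,512,3); P[depth==0]=np.nan; return P
def proj(n,X):
    k,d,R,t=K(n); return cv2.projectPoints(np.array(X,float).reshape(-1,1,3),cv2.Rodrigues(R)[0],t,k,d)[0].reshape(-1,2)
def snap(tag):
    o={}
    for n in("scene","top"):
        im,de=camera(n); cv2.imwrite(f"pics/{tag}_{n}.png",im); np.save(f"pics/{tag}_{n}.npy",de); o[n]=(im,de,pts(n,de))
    return o
E
python3 - <<'E'
from h import *
snap("a")
for n in("scene","top"):
    k,d,R,t=K(n); print(n,k[0,0],-R.T@t,R[2],d)
print(r.get_state(),r.pinch_z)
a=cv2.imread("pics/a_scene.png");b=cv2.imread("pics/a_top.png")
E
```

```text
pics
scene 356.97283124765477 [1187.37601014  429.68087103 1112.36031753] [-0.55268825 -0.31928186 -0.76980179] [-0.09444778  0.          0.          0.          0.        ]
top 413.55816481805954 [ 286.1383016     3.36371805 1529.35236336] [ 0.13395619  0.00589217 -0.99096974] [0.02539393 0.         0.         0.         0.        ]
{'time_s': 0.1, 'joints': array([61.6400076 , 23.59351286, -0.72951141, 91.49846883,  0.32004164,
       64.98968469, -4.70746353]), 'qvel': array([ 0.0331132 , -0.0499486 ,  0.01407236, -0.07883027,  0.02532484,
       -0.12597269,  0.01013696]), 'tau': array([ 2.23423209e-03, -5.89098072e+01,  6.43328670e-01, -2.91713154e+01,
       -5.37764258e-02,  1.43828656e-02,  1.07085839e-05]), 'eef_pos': array([ 258.49095304, -568.51267214,  196.91957575]), 'tool_rot': array([-1.79920479e+02,  4.40747028e-03,  2.44567810e+01]), 'wrist_force': array([0.04848304, 0.55612989, 0.15416095]), 'ft_torque': array([-0.00610683,  0.01021447, -0.01497917]), 'finger_force': 0.0, 'grip_width': 87.81711331009625} 18.700000000000003
```

```bash
python3 -c "
import cv2
for n in('scene','top'): cv2.imwrite(f'pics/a2_{n}.png',cv2.resize(cv2.imread(f'pics/a_{n}.png'),(800,600),interpolation=cv2.INTER_CUBIC))"
```

```text
(no output)
```

View pics/a2_scene.png

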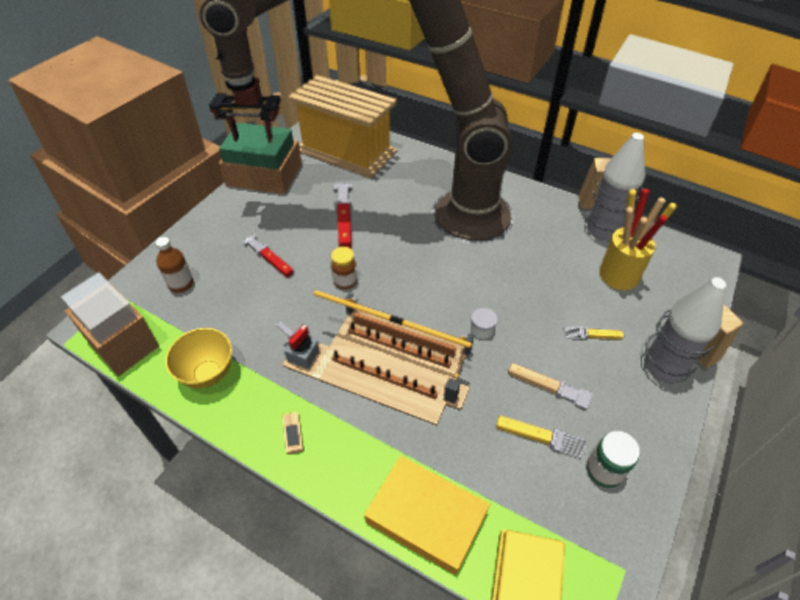

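View pics/a2_top.png

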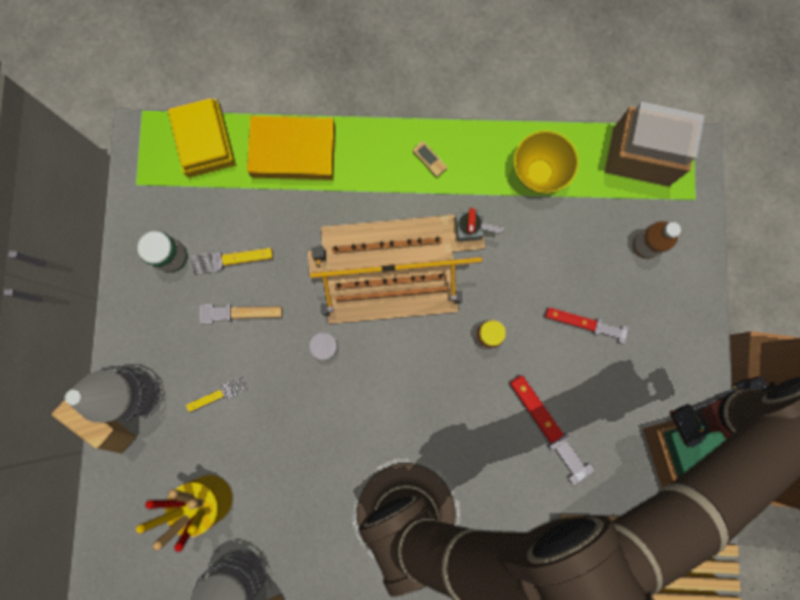

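The scene has these look-alikes, by 800x600 top-view pixel:
- **Hook:** red small (585,322) or red large (550,430). The job needs the small one.
- **Fork:** yellow large (235,260) or yellow small (215,395). The job needs the large one.
- **Scraper:** (240,312), with no rival apart from the pot sticks at (190,510).
- **Knife:** none seen. The dark item at (430,158) is a small box.
- **Honey jar:** (491,333). The brown bottle at (655,240) is not the jar.

The tray is at about (390,270), the keeper is half way over, and the knob is at (470,220).

```bash
cat > m.py <<'E'
from h import *
def tools(n,im,P,zt=22):
    """coloured handles: centre (cast on z=zt) and long axis"""
    h=cv2.cvtColor(im,cv2.COLOR_BGR2HSV); out=[]
    M={"red":cv2.inRange(h,(0,150,90),(8,255,255))|cv2.inRange(h,(172,150,90),(180,255,255)),
       "yel":cv2.inRange(h,(20,150,120),(32,255,255)),"pale":cv2.inRange(h,(12,70,130),(21,190,255))}
    for c,m in M.items():
        for q in cv2.findContours(m,cv2.RETR_EXTERNAL,cv2.CHAIN_APPROX_NONE)[0]:
            if cv2.contourArea(q)<60: continue
            mm=np.zeros(m.shape,np.uint8); cv2.drawContours(mm,[q],-1,1,-1)
            z=np.nanmedian(P[mm>0][:,2])
            if not -10<z<120: continue
            X=onz(n,q.reshape(-1,2),zt)[:,:2]
            (cx,cy),(w,hh),a=cv2.minAreaRect(X.astype(np.float32))
            if w<hh: w,hh,a=hh,w,a+90
            u=q.reshape(-1,2).mean(0)
            out.append((c,u.round(),round(cx),round(cy),round(w),round(hh),round((a+90)%180-90,1),round(z)))
    return out
E
python3 - <<'E'
from m import *
for n in("top","scene"):
    im=cv2.imread(f"pics/a_{n}.png"); P=pts(n,np.load(f"pics/a_{n}.npy"))
    print(n); [print(*x) for x in tools(n,im,P)]
im=cv2.imread("pics/a_top.png"); 
cv2.imwrite("pics/b_tray.png",cv2.resize(im[130:215,190:330],(800,486),interpolation=cv2.INTER_CUBIC))
c=[im[125:215,115:190],im[190:235,340:415],im[235:315,315:390]]
cv2.imwrite("pics/b_tools.png",np.hstack([cv2.resize(x,(260,int(260*x.shape[0]/x.shape[1])))[:150] if 0 else cv2.resize(cv2.copyMakeBorder(x,0,90-x.shape[0],0,0,cv2.BORDER_CONSTANT),(266,319),interpolation=cv2.INTER_CUBIC) for x in c]))
E
```

```text
top
red [343. 261.] 245 -293 164 34 35.9 30
red [365. 204.] 455 -374 116 24 75.5 22
yel [130. 256.] 241 469 83 17 -64.3 16
yel [315. 213.] 416 -190 59 55 0.8 100
yel [157. 164.] 581 393 116 25 -80.0 21
yel [349. 103.] 836 -315 151 149 -88.5 30
yel [186.  92.] 860 304 206 146 -90.0 50
yel [127.  86.] 879 525 169 123 17.4 64
pale [163. 199.] 449 364 114 26 -88.3 21
pale [256. 185.] 502 46 308 115 -83.1 11
pale [256. 159.] 620 42 419 123 -83.1 10
scene
red [176. 167.] 460 -368 123 27 75.2 20
red [220. 144.] 248 -287 172 36 34.0 30
yel [337. 363.] 848 516 130 125 17.3 64
yel [273. 329.] 846 298 206 155 90.0 50
yel [335. 275.] 588 398 115 29 -80.5 21
yel [387. 214.] 253 476 80 23 -65.3 15
yel [127. 228.] 796 -340 157 153 42.3 38
yel [219. 164.] 353 -223 66 51 33.0 99
yel [401. 165.] -26 448 232 117 -4.0 105
yel [199.  87.] -54 -622 140 50 49.9 63
yel [447.  26.] -1536 383 923 786 89.9 60
yel [237.  12.] -907 -952 491 412 29.2 106
pale [188. 277.] 840 -28 88 30 44.7 17
pale [340. 240.] 453 367 117 28 -87.6 20
pale [ 57. 211.] 866 -653 179 55 81.1 118
pale [244. 222.] 574 10 431 244 -82.9 11
pale [447.  27.] -1532 384 923 787 90.0 58
```

View pics/b_tray.png

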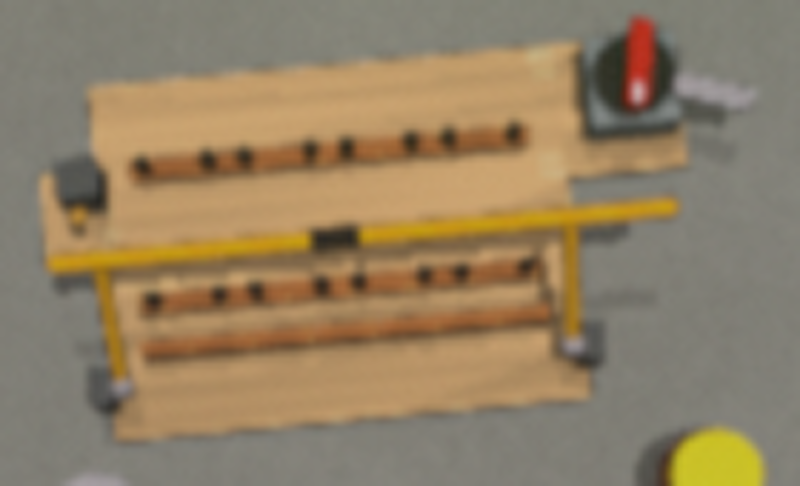

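View pics/b_tools.png

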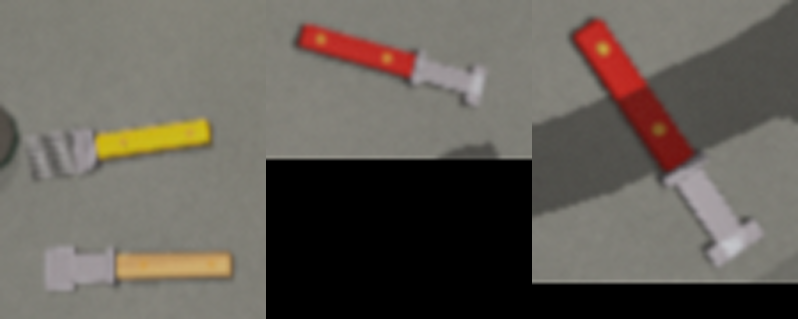

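The tray crop shows 8+8 pegs with row ends at crop (141,163)–(515,130) and (152,298)–(527,263). The keeper's sleeve is at (335,238), the ball catch at (80,180) and the knob at (640,70). The small red hook measures 120x26 mm and the big red one 164x34, so the small one is right. The large yellow fork is also the true size. Next I fit the tray to the pegs.

```bash
python3 - <<'E'
from m import *
from scipy.optimize import least_squares
up=[(141,163),(208,157),(245,153),(310,149),(347,145),(411,139),(449,135),(515,130)]
lo=[(152,298),(220,293),(256,289),(322,283),(359,279),(425,271),(461,268),(527,263)]
s=140/800
px=np.array(up+lo)*s+[190,130]-.5+.5*s
W=onz("top",px,46)[:,:2]
ys=np.array([99+21,99-21,33+21,33-21,-33+21,-33-21,-99+21,-99-21])
T=np.r_[np.c_[np.full(8,44),ys],np.c_[np.full(8,-44),ys]]
f=lambda p:(np.c_[np.cos(p[2])*T[:,0]-np.sin(p[2])*T[:,1]+p[0],np.sin(p[2])*T[:,0]+np.cos(p[2])*T[:,1]+p[1]]-W).ravel()
q=least_squares(f,[550,40,.1]);print(q.x[:2],np.degrees(q.x[2]),np.abs(q.fun).max())
c,sn=np.cos(q.x[2]),np.sin(q.x[2]);R=np.array([[c,-sn],[sn,c]])
w=lambda x,y:R@[x,y]+q.x[:2]
np.save("tray.npy",q.x)
im=cv2.imread("pics/a_top.png");P=pts("top",np.load("pics/a_top.npy"))
print("lock",w(66,-198),"hinge",w(-100,0))
# checks with depth: transform cloud to tray frame
L=P.copy();L[...,:2]=(P[...,:2]-q.x[:2])@R
for nm,zlo,zhi,b in(("wall",36,46,(-95,-60,-110,110)),("base",4,15,(-200,200,-170,170)),("rail",19,28,(30,60,-130,130)),("knob",90,110,(20,110,-250,-150)),("bar",62,200,(-120,40,-205,170))):
    m=(L[...,2]>zlo)&(L[...,2]<zhi)&(L[...,0]>b[0])&(L[...,0]<b[1])&(L[...,1]>b[2])&(L[...,1]<b[3])
    print(nm,m.sum(),np.nanpercentile(L[m],[2,50,98],axis=0).round(1).tolist())
# tongue / bar
m=(L[...,2]>60)&(L[...,2]<85)&(L[...,1]<-205)
print("tongue",np.nanpercentile(L[m],[2,50,98],axis=0).round(1).tolist())
k=cv2.inRange(cv2.cvtColor(im,cv2.COLOR_BGR2HSV),(0,150,60),(8,255,255))>0
m=k&(L[...,2]>85); X=onz("top",np.argwhere(m)[:,::-1],102)[:,:2]; X=(X-q.x[:2])@R
print("knob red",cv2.minAreaRect(X.astype(np.float32)))
# scene cam check
P2=pts("scene",np.load("pics/a_scene.npy"));L2=P2.copy();L2[...,:2]=(P2[...,:2]-q.x[:2])@R
for nm,zlo,zhi,b in(("wall",36,46,(-95,-60,-110,110)),("knob",90,110,(20,110,-250,-150)),("bar",62,200,(-120,40,-205,170))):
    m=(L2[...,2]>zlo)&(L2[...,2]<zhi)&(L2[...,0]>b[0])&(L2[...,0]<b[1])&(L2[...,1]>b[2])&(L2[...,1]<b[3])
    print(nm,m.sum(),np.nanpercentile(L2[m],[2,50,98],axis=0).round(1).tolist())
E
```

```text
[574.83457931  57.01938846] 7.038763379548719 1.3285808314055885
lock [ 664.60025119 -131.40068518] hinge [475.58823192  44.76530635]
wall 159 [[-81.2, -105.1, 36.8], [-76.4, 0.5, 41.7], [-71.0, 105.8, 45.8]]
base 4090 [[-170.5, -158.6, 4.2], [5.4, -3.9, 9.2], [178.5, 150.1, 14.5]]
rail 183 [[36.4, -125.6, 19.6], [42.1, 4.3, 24.1], [50.9, 118.1, 27.7]]
knob 68 [[38.2, -204.5, 90.6], [59.8, -196.2, 101.7], [91.5, -186.2, 108.9]]
bar 612 [[-106.4, -193.1, 63.9], [-36.0, 2.3, 134.2], [37.7, 164.9, 143.5]]
tongue [[-526.6, -675.4, 60.6], [152.7, -447.6, 73.3], [267.2, -210.3, 84.4]]
knob red ((-218.95608520507812, -23.79913330078125), (560.47314453125, 1236.767578125), 9.161833763122559)
wall 173 [[-81.4, -105.0, 36.7], [-74.2, 3.1, 40.9], [-68.3, 106.1, 45.6]]
knob 73 [[42.4, -202.7, 91.4], [69.3, -192.5, 100.5], [91.9, -186.0, 105.2]]
bar 474 [[-104.4, -192.6, 64.5], [-30.4, 12.0, 135.5], [33.6, 166.1, 142.4]]
```

```bash
cat > go.py <<'E'
# usage: go.py w|t x y z yaw   -> delta in present tool axes (yaw: world deg, or tray-relative with t)
import sys; from h import *
from scipy.spatial.transform import Rotation as Ro
f=sys.argv[1]; x,y,z,yw=map(float,sys.argv[2:6]); t=np.load("tray.npy")
if f=="t":
    c,s=np.cos(t[2]),np.sin(t[2]); x,y=c*x-s*y+t[0],s*x+c*y+t[1]; yw+=np.degrees(t[2])
S=r.get_state(); R=Ro.from_euler("xyz",S["tool_rot"],degrees=True)
d=R.inv().apply(np.array([x,y,z])-S["eef_pos"]); yaw=S["tool_rot"][2]
print("world",np.round([x,y,z,yw],1),"now",S["eef_pos"].round(1),S["tool_rot"].round(1),"t",round(S["time_s"],1))
print("delta tool",d.round(1),"turn about tool z",round(-((yw-yaw+180)%360-180),1))
E
python3 go.py t 5 0 197 0
```

```text
world [579.8  57.6 197.    7. ] now [ 258.5 -568.5  196.9] [-179.9    0.    24.5] t 0.1
delta tool [ 5.517e+02 -4.369e+02  5.000e-01] turn about tool z 17.4
```

```bash
python3 -m pendant '[[39.4,-31.2,0,0,0,0,1],[39.4,-31.2,0,0,0,0,1],[39.4,-31.2,0,0,0,0,1],[39.4,-31.2,0,0,0,0,1],[39.4,-31.2,0,0,0,0,1],[39.4,-31.2,0,0,0,0,1],[39.4,-31.2,0,0,0,0,1]]'
python3 -m pendant '[[39.4,-31.2,0,0,0,0,1],[39.4,-31.2,0,0,0,0,1],[39.4,-31.2,0,0,0,0,1],[39.4,-31.2,0,0,0,0,1],[39.4,-31.2,0,0,0,0,1],[39.4,-31.2,0,0,0,0,1],[39.4,-31.2,0,0,0,0,1],[0,0,0,0,0,8.7,1]]'
python3 -m pendant '[[0,0,0,0,0,8.7,1],[0,0,0,0,0,0,1]]'; python3 go.py t 5 0 120 0
```

```text
time_s: 0.98
eef_pos: [419.7, -254.4, 197.5]
tool_rot: [-180.0, 0.0, 24.4]
wrist_force: [0.9, -0.7, -0.2]
grip_width: 21.2
finger_force: 0.0
time_s: 1.98
eef_pos: [580.4, 62.1, 196.8]
tool_rot: [-179.8, 0.0, 15.9]
wrist_force: [-0.3, -1.1, -0.9]
grip_width: 0.4
finger_force: 0.0
time_s: 2.22
eef_pos: [579.7, 57.1, 197.2]
tool_rot: [180.0, 0.0, 7.1]
wrist_force: [-0.0, -0.8, 0.2]
grip_width: 0.2
finger_force: 0.0
world [579.8  57.6 120.    7. ] now [579.7  57.1 197.2] [180.    0.    7.1] t 2.2
delta tool [ 0.2 -0.5 77.2] turn about tool z 0.1
```

```bash
python3 -m pendant '[[0,0,38.5,0,0,0,1],[0,0,38.5,0,0,0,1],[-15,0,0,0,0,0,1],[-15,0,0,0,0,0,1],[-15,0,0,0,0,0,1],[-15,0,0,0,0,0,1]]'
python3 -m pendant '[[-15,0,0,0,0,0,1],[-15,0,0,0,0,0,1],[-15,0,0,0,0,0,1]]'
python3 -m pendant '[[-12,0,0,0,0,0,1],[-12,0,0,0,0,0,1],[-6,0,0,0,0,0,1],[0,0,0,0,0,0,1]]'; python3 go.py t -60 0 120 0
```

```text
time_s: 2.98
eef_pos: [519.9, 49.5, 121.9]
tool_rot: [180.0, -0.1, 7.1]
wrist_force: [0.5, -0.1, 0.1]
grip_width: 0.5
finger_force: 0.0
time_s: 3.35
eef_pos: [474.8, 44.0, 120.7]
tool_rot: [180.0, -0.0, 7.1]
wrist_force: [0.2, 0.2, 0.6]
grip_width: 0.5
finger_force: 0.0
time_s: 3.85
eef_pos: [445.9, 40.4, 120.7]
tool_rot: [180.0, -0.0, 7.1]
wrist_force: [0.1, 0.7, 0.9]
grip_width: 0.4
finger_force: 0.0
world [515.3  49.7 120.    7. ] now [445.9  40.4 120.7] [180.   -0.    7.1] t 3.9
delta tool [70.  -0.7  0.8] turn about tool z 0.0
```

```bash
python3 -m pendant '[[0,0,-45,0,0,0,1],[0,0,-45,0,0,0,0],[0,-45,0,0,0,0,0],[0,-45,0,0,0,0,0],[0,-45,0,0,0,0,0],[0,-45,0,0,0,0,0],[0,0,0,0,0,0,0]]' | head -2
cat > look.py <<'E'
import sys; from m import *
S=snap(sys.argv[1]); q=np.load("tray.npy"); c,s=np.cos(q[2]),np.sin(q[2]); R=np.array([[c,-s],[s,c]])
for n in("top","scene"):
    im,de,P=S[n]; L=P.copy(); L[...,:2]=(P[...,:2]-q[:2])@R
    hs=cv2.cvtColor(im,cv2.COLOR_BGR2HSV); y=cv2.inRange(hs,(18,150,80),(32,255,255))>0
    m=y&(abs(L[...,1])<200)&(abs(L[...,0]+60)<110)&(L[...,2]>45)&(L[...,2]<170)&(abs(L[...,1]-0)>0)
    if m.sum()>20:
        far=L[m]; rad=np.hypot(far[:,0]+100,far[:,2]-58); b=far[rad>90]
        if len(b): print(n,"bar n",len(b),"ang",np.median(np.arctan2(b[:,2]-58,b[:,0]+100)).round(2))
    for x in tools(n,im,P):
        if 90<x[4]<180 and 15<x[5]<45 and x[7]<70:
            l=(np.array(x[2:4])-q[:2])@R; print(n,*x,"tray",l.round(),round((x[6]-np.degrees(q[2])+90)%180-90,1))
E
python3 look.py c; python3 go.py w 450 366 200 91.7
```

```text
time_s: 4.72
eef_pos: [423.2, 222.9, 210.7]
top bar n 355 ang 0.87
top red [343. 261.] 245 -293 165 35 36.0 30 tray [-370. -307.] 29.0
top red [365. 204.] 455 -374 116 24 75.5 21 tray [-172. -413.] 68.5
scene bar n 267 ang 0.84
scene red [176. 167.] 460 -368 123 27 75.4 21 tray [-166. -408.] 68.4
scene red [220. 143.] 245 -289 179 33 35.6 30 tray [-370. -303.] 28.6
scene yel [335. 275.] 588 398 115 29 -80.4 21 tray [ 55. 337.] -87.4
scene pale [342. 241.] 453 368 115 29 -86.9 21 tray [-83. 324.] 86.1
world [450.  366.  200.   91.7] now [424.1 219.  210.4] [180.    0.    7.1] t 4.8
delta tool [  43.9 -142.6   10.4] turn about tool z -84.6
```

```bash
python3 - <<'E'
import cv2,numpy as np
a=cv2.imread("pics/c_top.png")[120:230,180:340];b=cv2.imread("pics/c_scene.png")[150:280,160:330]
cv2.imwrite("pics/c2.png",np.vstack([cv2.resize(a,(436,300)),cv2.resize(b,(436,300))]))
E
```

```text
(no output)
```

View pics/c2.png

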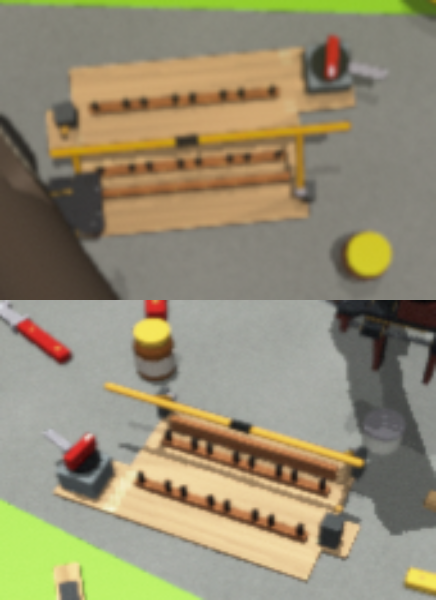

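The picture shows the bar still half way over, with its sleeve at (186,141) in the top crop, so the push did not hold. I'll compare with the first picture and redo it in small steps, reading the force.

```bash
python3 - <<'E'
from m import *
q=np.load("tray.npy"); c,s=np.cos(q[2]),np.sin(q[2]); R=np.array([[c,-s],[s,c]])
for t in "ac":
  for n in("top","scene"):
    im=cv2.imread(f"pics/{t}_{n}.png");P=pts(n,np.load(f"pics/{t}_{n}.npy"));L=P.copy();L[...,:2]=(P[...,:2]-q[:2])@R
    y=cv2.inRange(cv2.cvtColor(im,cv2.COLOR_BGR2HSV),(18,150,80),(32,255,255))>0
    for lo,hi in((-205,-150),(-120,-30),(30,120),(150,172)):
        b=L[y&(L[...,1]>lo)&(L[...,1]<hi)&(abs(L[...,0]+60)<110)&(L[...,2]>45)&(L[...,2]<170)]
        print(t,n,lo,len(b),np.median(b,0).round(1) if len(b) else "")
E
python3 go.py t 5 0 210 0
```

```text
a top -205 48 [ -33.5 -176.3  136.9]
a top -120 93 [-33.8 -74.8 136.6]
a top 30 92 [-34.2  74.6 137.2]
a top 150 27 [-31.5 158.9 135.2]
a scene -205 34 [ -30.3 -175.6  136.2]
a scene -120 68 [-30.4 -78.8 136.3]
a scene 30 70 [-29.7  77.1 136.4]
a scene 150 26 [-29.6 161.1 136.5]
c top -205 49 [ -33.6 -178.1  137.6]
c top -120 91 [-33.7 -74.7 138.1]
c top 30 92 [-33.9  74.6 137.3]
c top 150 28 [-31.9 159.7 135.8]
c scene -205 33 [ -30.3 -175.7  136.3]
c scene -120 69 [-30.2 -80.8 136.5]
c scene 30 68 [-29.8  75.7 136.6]
c scene 150 27 [-29.9 160.9 136.6]
world [579.8  57.6 210.    7. ] now [424.1 219.  210.4] [180.    0.    7.1] t 4.8
delta tool [134.6 179.4   0.4] turn about tool z 0.1
```

```bash
python3 -m pendant '[[33.6,44.8,0,0,0,0,1],[33.6,44.8,0,0,0,0,1],[33.6,44.8,0,0,0,0,1],[33.6,44.8,0,0,0,0,1],[0,0,0,0,0,0,1],[0,0,40,0,0,0,1],[0,0,40,0,0,0,1],[0,0,30,0,0,0,1]]'
python3 -m pendant '[[0,0,0,0,0,0,1],[-12,0,0,0,0,0,1],[-12,0,0,0,0,0,1],[-6,0,0,0,0,0,1]]'
python3 -m pendant '[[-10,0,0,0,0,0,1],[-10,0,0,0,0,0,1]]'
python3 -m pendant '[[-10,0,0,0,0,0,1],[-10,0,0,0,0,0,1],[-10,0,0,0,0,0,1],[-10,0,0,0,0,0,1]]'
```

```text
time_s: 5.82
eef_pos: [578.1, 57.0, 99.1]
tool_rot: [180.0, 0.1, 7.0]
wrist_force: [0.3, -0.8, -0.4]
grip_width: 0.6
finger_force: 0.0
time_s: 6.32
eef_pos: [553.1, 54.7, 104.2]
tool_rot: [-180.0, -0.6, 7.0]
wrist_force: [7.8, 0.2, 5.1]
grip_width: 0.7
finger_force: 3.6
time_s: 6.58
eef_pos: [531.4, 51.9, 103.1]
tool_rot: [180.0, -0.4, 7.1]
wrist_force: [3.4, -0.2, 3.0]
grip_width: 0.2
finger_force: 1.7
time_s: 7.08
eef_pos: [488.9, 46.5, 100.4]
tool_rot: [180.0, 0.1, 7.1]
wrist_force: [2.2, 0.3, 1.4]
grip_width: 0.5
finger_force: 0.8
```

```bash
python3 -m pendant '[[-10,0,0,0,0,0,1],[-10,0,0,0,0,0,1],[-10,0,0,0,0,0,1],[-8,0,0,0,0,0,1],[-6,0,0,0,0,0,1]]'
python3 -m pendant '[[-5,0,0,0,0,0,1],[0,0,0,0,0,0,1]]'; python3 go.py t 0 0 100 0
```

```text
time_s: 7.7
eef_pos: [445.9, 41.2, 100.7]
tool_rot: [180.0, -0.0, 7.1]
wrist_force: [2.1, 0.0, -1.6]
grip_width: 1.0
finger_force: 0.8
time_s: 7.95
eef_pos: [443.8, 41.1, 101.3]
tool_rot: [-180.0, -0.3, 7.1]
wrist_force: [8.5, -0.1, -4.6]
grip_width: 0.6
finger_force: 3.9
world [574.8  57.  100.    7. ] now [443.8  41.1 101.3] [-180.    -0.3    7.1] t 8.0
delta tool [132.    0.3   2. ] turn about tool z 0.0
```

```bash
python3 -m pendant '[[10,0,0,0,0,0,1],[10,0,0,0,0,0,1],[0,0,-35,0,0,0,1],[0,0,-35,0,0,0,1],[0,0,-30,0,0,0,1],[4,-48.4,0,0,0,0,0],[4,-48.4,0,0,0,0,0],[4,-48.4,0,0,0,0,0]]' >/dev/null
python3 -m pendant '[[4,-48.4,0,0,0,0,0],[4,-48.4,0,0,0,0,0],[0,0,0,0,0,0,0]]'; python3 look.py d
```

```text
time_s: 9.32
eef_pos: [449.9, 290.0, 200.3]
tool_rot: [-179.9, 0.1, 7.4]
wrist_force: [0.0, -0.2, 0.6]
grip_width: 57.0
finger_force: 0.0
top bar n 309 ang 2.07
top red [343. 261.] 245 -293 165 34 36.0 30 tray [-370. -307.] 29.0
top red [365. 204.] 455 -374 116 24 75.5 22 tray [-172. -413.] 68.5
scene bar n 228 ang 2.05
scene red [176. 167.] 460 -367 126 27 75.2 21 tray [-166. -407.] 68.2
scene red [220. 143.] 245 -289 179 33 35.6 30 tray [-370. -303.] 28.6
scene yel [335. 275.] 588 398 115 29 -80.5 20 tray [ 55. 337.] -87.5
scene pale [342. 241.] 454 368 117 29 -87.6 21 tray [-82. 323.] 85.4
```

The bar is now right back (2.06 rad) and the scraper hasn't moved. I'll move over it, turn, and descend.

```bash
python3 -m pendant '[[6,-46.5,0,0,0,0,0],[6,-46.5,0,0,0,0,0],[0,0,20,0,0,-10.6,0],[0,0,20,0,0,-10.6,0],[0,0,20,0,0,-10.6,0],[0,0,20,0,0,-10.6,0],[0,0,10,0,0,-10.6,0],[0,0,10,0,0,-10.6,0]]'>/dev/null
python3 -m pendant '[[0,0,0,0,0,-10.4,0],[0,0,0,0,0,-10.4,0],[0,0,0,0,0,0,0],[0,0,0,0,0,0,0]]'; python3 go.py w 450 384 4 91.8
```

```text
time_s: 10.92
eef_pos: [452.5, 378.4, 100.5]
tool_rot: [180.0, 0.0, 91.1]
wrist_force: [0.1, -0.2, 0.1]
grip_width: 88.0
finger_force: 0.0
world [450.  384.    4.   91.8] now [452.5 378.4 100.5] [180.    0.   91.1] t 10.9
delta tool [ 5.7 -2.4 96.5] turn about tool z -0.7
```

```bash
python3 -m pendant '[[5,-2.5,30,0,0,-0.7,0],[0,0,30,0,0,0,0],[0,0,20,0,0,0,0],[0,0,10,0,0,0,0],[0,0,6,0,0,0,0],[0,0,0,0,0,0,0]]'
python3 -m pendant '[[0,0,0,0,0,0,1],[0,0,0,0,0,0,1],[0,0,0,0,0,0,1],[0,0,0,0,0,0,1],[0,0,0,0,0,0,1],[0,0,0,0,0,0,1],[0,0,0,0,0,0,1]]'
python3 -m pendant '[[0,0,-10,0,0,0,1],[0,0,-30,0,0,0,1],[0,0,-40,0,0,0,1],[0,0,-40,0,0,0,1],[0,0,0,0,0,0,1]]'; python3 go.py t 17 33 125 0
```

```text
time_s: 11.68
eef_pos: [449.3, 384.6, 4.8]
tool_rot: [180.0, -0.0, 92.1]
wrist_force: [-0.8, -0.7, -0.5]
grip_width: 88.1
finger_force: 0.0
time_s: 12.55
eef_pos: [449.2, 384.5, 4.6]
tool_rot: [-180.0, 0.0, 92.2]
wrist_force: [-0.0, 0.2, 0.3]
grip_width: 21.4
finger_force: 0.0
time_s: 13.18
eef_pos: [450.4, 386.2, 128.5]
tool_rot: [179.7, -0.2, 92.2]
wrist_force: [0.5, -1.3, 0.3]
grip_width: 0.4
finger_force: 0.0
world [587.7  91.9 125.    7. ] now [450.4 386.2 128.5] [179.7  -0.2  92.2] t 13.2
delta tool [-299.4  126.1    3. ] turn about tool z 85.1
```

```bash
python3 look.py e; python3 - <<'E'
import cv2
a=cv2.imread("pics/e_scene.png")[190:310,290:430]
cv2.imwrite("pics/e2.png",cv2.resize(a,(560,480),interpolation=cv2.INTER_CUBIC))
E
```

```text
top bar n 239 ang 2.07
top red [343. 261.] 245 -293 165 34 35.6 30 tray [-370. -307.] 28.6
top red [365. 204.] 455 -374 116 24 75.5 22 tray [-172. -413.] 68.5
scene bar n 235 ang 2.05
scene red [176. 167.] 460 -367 124 27 75.4 20 tray [-166. -407.] 68.4
scene red [220. 143.] 245 -289 179 33 35.6 30 tray [-370. -303.] 28.6
scene yel [335. 275.] 587 397 115 31 -80.1 21 tray [ 54. 336.] -87.1
```

View pics/e2.png

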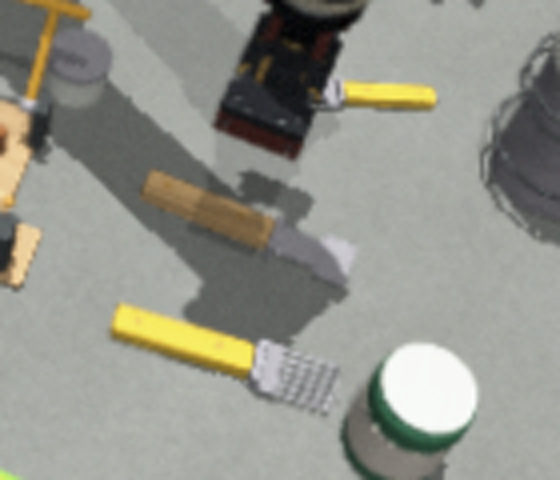

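The scraper still lies where it was, with its handle centre at scene pixel (342,242), so the fingers closed above it. I suspect the real fingertips sit higher than the TCP reading. I'll measure them in the depth image.

```bash
python3 - <<'E'
from h import *
e=r.get_state()["eef_pos"];print(e)
for n in("scene","top"):
    P=pts(n,np.load(f"pics/e_{n}.npy"));d=np.hypot(P[...,0]-e[0],P[...,1]-e[1]);m=(d<75)&(P[...,2]>40)&(P[...,2]<260)
    Q=P[m];print(n,len(Q),np.percentile(Q[:,2],[0,2,5,10,50]).round() if len(Q) else "");
    if len(Q): k=Q[:,2]<np.percentile(Q[:,2],10);print(Q[k].mean(0).round(),Q[k].min(0).round(),Q[k].max(0).round())
    m=(d<90)&(P[...,2]>10)&(P[...,2]<40);print("low",m.sum(),P[m].mean(0).round() if m.sum() else "")
E
```

```text
[449.42269294 384.24820577 124.99810295]
scene 175 [237. 240. 241. 245. 256.]
[475. 387. 241.] [474. 356. 237.] [477. 420. 245.]
low 339 [452. 389.  19.]
top 9 [243. 243. 244. 244. 247.]
[508. 361. 243.] [508. 361. 243.] [508. 361. 243.]
low 0
```

```bash
python3 - <<'E'
from h import *
e=r.get_state()["eef_pos"]
P=pts("scene",np.load("pics/e_scene.npy"))
for v in range(190+20,190+50,3): print(v,[tuple(P[v,u].round().astype(int)) for u in range(345,368,5) if np.isfinite(P[v,u,2])])
E
```

```text
210 [(np.int64(298), np.int64(326), np.int64(-2)), (np.int64(514), np.int64(365), np.int64(277)), (np.int64(477), np.int64(376), np.int64(241)), (np.int64(477), np.int64(390), np.int64(251)), (np.int64(490), np.int64(404), np.int64(276))]
213 [(np.int64(308), np.int64(331), np.int64(-6)), (np.int64(522), np.int64(369), np.int64(276)), (np.int64(516), np.int64(382), np.int64(276)), (np.int64(507), np.int64(395), np.int64(275)), (np.int64(503), np.int64(408), np.int64(279))]
216 [(np.int64(537), np.int64(360), np.int64(272)), (np.int64(531), np.int64(373), np.int64(274)), (np.int64(524), np.int64(385), np.int64(274)), (np.int64(518), np.int64(398), np.int64(275)), (np.int64(512), np.int64(411), np.int64(277))]
219 [(np.int64(529), np.int64(362), np.int64(249)), (np.int64(538), np.int64(376), np.int64(269)), (np.int64(535), np.int64(389), np.int64(275)), (np.int64(528), np.int64(402), np.int64(276)), (np.int64(523), np.int64(415), np.int64(278))]
222 [(np.int64(530), np.int64(365), np.int64(236)), (np.int64(529), np.int64(378), np.int64(245)), (np.int64(536), np.int64(392), np.int64(264
[... 524 characters left out ...]
np.int64(340), np.int64(423), np.int64(-2))]
231 [(np.int64(395), np.int64(362), np.int64(6)), (np.int64(372), np.int64(395), np.int64(-1)), (np.int64(364), np.int64(411), np.int64(1)), (np.int64(356), np.int64(427), np.int64(3))]
234 [(np.int64(402), np.int64(366), np.int64(-2)), (np.int64(392), np.int64(383), np.int64(-4)), (np.int64(383), np.int64(399), np.int64(-2)), (np.int64(376), np.int64(415), np.int64(-1)), (np.int64(366), np.int64(432), np.int64(-1))]
237 [(np.int64(415), np.int64(371), np.int64(-1)), (np.int64(406), np.int64(387), np.int64(-2)), (np.int64(396), np.int64(404), np.int64(-2)), (np.int64(388), np.int64(420), np.int64(-1)), (np.int64(379), np.int64(436), np.int64(-1))]
```

```bash
python3 -m pendant '[[0,0,0,0,0,0,0],[0,0,0,0,0,0,0],[0,0,0,0,0,0,0],[0,0,0,0,0,0,0],[0,0,30,0,0,0,0],[0,0,40,0,0,0,0],[0,0,30,0,0,0,0],[0,0,18,0,0,0,0]]' | sed -n '1,4p'
python3 -m pendant '[[0,0,3,0,0,0,0],[0,0,3,0,0,0,0],[0,0,0,0,0,0,0]]'
python3 -m pendant '[[0,0,3,0,0,0,0],[0,0,0,0,0,0,0]]'
python3 -m pendant '[[0,0,3,0,0,0,0],[0,0,0,0,0,0,0]]'
```

```text
time_s: 14.28
eef_pos: [448.8, 384.0, 5.1]
tool_rot: [-179.9, 0.1, 92.2]
wrist_force: [0.4, -0.6, -0.4]
time_s: 14.65
eef_pos: [449.7, 384.9, 1.5]
tool_rot: [179.9, -0.0, 92.1]
wrist_force: [-0.1, 0.1, -1.2]
grip_width: 87.7
finger_force: 0.0
time_s: 14.9
eef_pos: [449.4, 384.4, -2.2]
tool_rot: [180.0, -0.0, 92.1]
wrist_force: [0.7, -0.5, -1.0]
grip_width: 87.9
finger_force: 0.0
time_s: 15.15
eef_pos: [449.1, 384.3, -5.6]
tool_rot: [-180.0, 0.0, 92.2]
wrist_force: [-0.2, -0.8, -0.2]
grip_width: 87.9
finger_force: 0.0
```

TCP z is −5.6 with no contact, so the offset is real. I'll keep probing.

```bash
for i in 1 2 3; do python3 -m pendant '[[0,0,2.5,0,0,0,0],[0,0,0,0,0,0,0]]' | sed -n '2p;4p'; done
```

```text
eef_pos: [449.1, 384.3, -8.1]
wrist_force: [-0.0, -0.5, -0.5]
eef_pos: [449.1, 384.4, -10.6]
wrist_force: [0.3, 0.1, 0.0]
eef_pos: [449.1, 384.4, -13.1]
wrist_force: [-0.5, 0.2, 0.3]
```

```bash
for i in 1 2 3; do python3 -m pendant '[[0,0,2,0,0,0,0],[0,0,0,0,0,0,0]]' | sed -n '2p;4p'; done
```

```text
eef_pos: [449.1, 384.3, -15.0]
wrist_force: [0.6, 0.8, -0.5]
eef_pos: [449.2, 384.4, -17.0]
wrist_force: [-0.0, 0.1, -0.3]
eef_pos: [449.1, 384.3, -19.1]
wrist_force: [0.8, -0.1, -0.6]
```

```bash
for i in 1 2; do python3 -m pendant '[[0,0,2,0,0,0,0],[0,0,0,0,0,0,0]]' | sed -n '2p;4p'; done;  python3 -m pendant '[[0,0,1.5,0,0,0,0],[0,0,0,0,0,0,0]]' | sed -n '2p;4p'
```

```text
eef_pos: [449.1, 384.3, -21.0]
wrist_force: [0.7, -0.0, 0.1]
eef_pos: [449.1, 384.3, -23.0]
wrist_force: [-0.0, -0.2, 0.8]
eef_pos: [449.2, 384.4, -24.4]
wrist_force: [0.3, -0.2, 0.1]
```

```bash
python3 -m pendant '[[0,0,1.5,0,0,0,0],[0,0,0,0,0,0,0]]' | sed -n '2p;4p'; python3 -m pendant '[[0,0,0,0,0,0,1],[0,0,0,0,0,0,1],[0,0,0,0,0,0,1],[0,0,0,0,0,0,1],[0,0,0,0,0,0,1],[0,0,0,0,0,0,1],[0,0,0,0,0,0,1],[0,0,0,0,0,0,1]]'
```

```text
eef_pos: [449.3, 384.5, -24.6]
wrist_force: [-1.9, -3.4, 13.6]
time_s: 18.65
eef_pos: [449.4, 385.8, -24.6]
tool_rot: [179.9, -0.1, 92.2]
wrist_force: [-1.0, -0.3, 8.9]
grip_width: 25.7
finger_force: 34.5
```

```bash
python3 -m pendant '[[0,0,-5,0,0,0,1],[0,0,-10,0,0,0,1],[0,0,-30,0,0,0,1],[0,0,-40,0,0,0,1],[0,0,-40,0,0,0,1],[0,0,-40,0,0,0,1],[0,0,-10,0,0,0,1],[0,0,0,0,0,0,1]]'; python3 go.py t 17 33 150 0
```

```text
time_s: 19.65
eef_pos: [449.3, 384.1, 149.1]
tool_rot: [180.0, 0.0, 92.1]
wrist_force: [-0.1, 0.4, -1.8]
grip_width: 25.5
finger_force: 29.9
world [587.7  91.9 150.    7. ] now [449.3 384.1 149.1] [180.    0.   92.1] t 19.6
delta tool [-297.2  127.3   -0.8] turn about tool z 85.1
```

```bash
python3 -m pendant '[[-37.2,15.9,0,0,0,0,1],[-37.2,15.9,0,0,0,0,1],[-37.2,15.9,0,0,0,0,1],[-37.2,15.9,0,0,0,0,1],[-37.2,15.9,0,0,0,0,1],[-37.2,15.9,0,0,0,0,1],[-37.2,15.9,0,0,0,0,1],[-37.2,15.9,0,0,0,0,1]]' >/dev/null
python3 -m pendant '[[0,0,0,0,0,10.6,1],[0,0,0,0,0,10.6,1],[0,0,0,0,0,10.6,1],[0,0,0,0,0,10.6,1],[0,0,0,0,0,10.6,1],[0,0,0,0,0,10.6,1],[0,0,0,0,0,10.6,1],[0,0,0,0,0,10.6,1]]' >/dev/null
python3 -m pendant '[[0,0,0,0,0,0.3,1],[0,0,0,0,0,0,1]]'; python3 look.py f; python3 go.py t 17 33 60 0
```

```text
time_s: 21.9
eef_pos: [586.9, 91.7, 148.0]
tool_rot: [180.0, 0.1, 7.3]
wrist_force: [-0.4, 0.5, -2.4]
grip_width: 26.0
finger_force: 29.9
top bar n 199 ang 2.06
top red [343. 261.] 245 -293 165 35 36.0 30 tray [-370. -307.] 29.0
top red [365. 204.] 455 -373 116 24 75.7 22 tray [-172. -412.] 68.7
top yel [158. 164.] 581 393 116 25 -80.0 22 tray [ 47. 333.] -87.0
scene bar n 185 ang 2.05
scene red [176. 167.] 460 -367 126 27 75.8 20 tray [-166. -407.] 68.8
scene red [220. 143.] 246 -289 179 33 35.5 30 tray [-369. -303.] 28.5
scene yel [335. 275.] 589 398 115 29 -80.1 21 tray [ 56. 337.] -87.1
world [587.7  91.9  60.    7. ] now [587.2  91.8 148.5] [-1.8e+02  1.0e-01  7.2e+00] t 22.0
delta tool [ 0.6 -0.  88.5] turn about tool z 0.2
```

```bash
python3 - <<'E'
import cv2
a=cv2.imread("pics/f_scene.png")[130:290,160:370]
cv2.imwrite("pics/f2.png",cv2.resize(a,(740,564),interpolation=cv2.INTER_CUBIC))
E
```

```text
(no output)
```

View pics/f2.png

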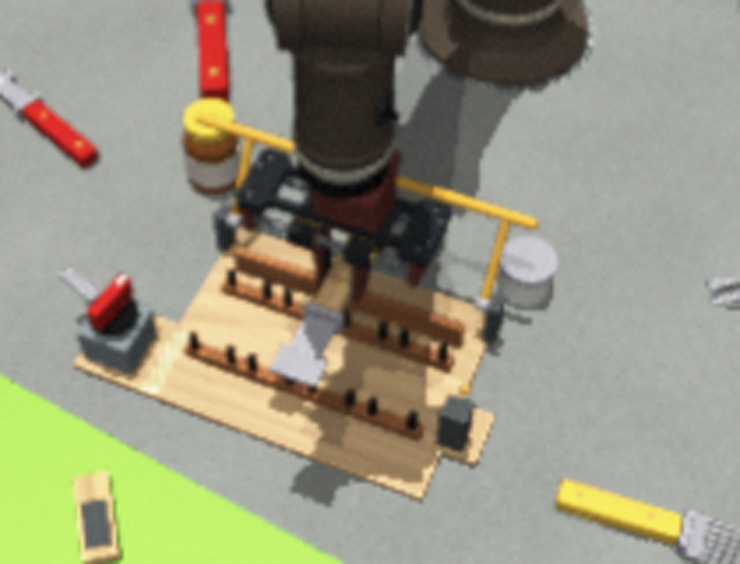

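The scraper is held level with its blade pointing away; the blade end is at crop (300,360) and the fingers are near (340,270). Next I check its line against the cradle.

```bash
cat > held.py <<'E'
import sys; from m import *
q=np.load("tray.npy"); c,s=np.cos(q[2]),np.sin(q[2]); R=np.array([[c,-s],[s,c]]); y0=float(sys.argv[2]); zt=r.get_state()["eef_pos"][2]+24.5
for n in("scene","top"):
    P=pts(n,np.load(f"pics/{sys.argv[1]}_{n}.npy"));L=P.copy();L[...,:2]=(P[...,:2]-q[:2])@R
    m=(abs(L[...,2]-zt-9)<22)&(L[...,0]>60)&(L[...,0]<165)&(abs(L[...,1]-y0)<40); Q=L[m]
    if len(Q)<10: print(n,len(Q)); continue
    (cx,cy),wh,a=cv2.minAreaRect(Q[:,:2].astype(np.float32)); print(n,len(Q),"rect",round(cx,1),round(cy,1),np.round(wh,1),round(a,1),"z",np.median(Q[:,2]).round(1))
    for lo in(75,90,105,120):
        k=Q[(Q[:,0]>=lo)&(Q[:,0]<lo+15)]
        if len(k): print("  x",lo,len(k),"y",np.percentile(k[:,1],[2,50,98]).round(1),"zmed",np.median(k[:,2]).round(1))
    print("  xmax",np.percentile(Q[:,0],99).round(1))
E
python3 held.py f 33
```

```text
scene 250 rect 95.5 34.8 [42.8 70.6] 88.1 z 185.3
  x 75 39 y [19.4 33.8 48.2] zmed 185.3
  x 90 45 y [14.3 35.1 54.3] zmed 185.3
  x 105 58 y [13.2 34.5 55.3] zmed 185.2
  x 120 46 y [13.  32.9 54. ] zmed 185.0
  xmax 129.2
top 0
```

```bash
python3 -m pendant '[[3,0.5,30,0,0,0,1],[0,0,30,0,0,0,1],[0,0,30,0,0,0,1],[0,0,20,0,0,0,1],[0,0,8,0,0,0,1],[0,0,0,0,0,0,1]]'
python3 -m pendant '[[0,0,8,0,0,0,1],[0,0,8,0,0,0,1],[0,0,5,0,0,0,1],[0,0,0,0,0,0,1]]'
python3 -m pendant '[[0,0,5,0,0,0,1],[0,0,0,0,0,0,1]]'
```

```text
time_s: 22.75
eef_pos: [590.6, 91.8, 31.2]
tool_rot: [-180.0, 0.0, 7.1]
wrist_force: [-0.4, 0.1, -2.8]
grip_width: 26.0
finger_force: 29.9
time_s: 23.25
eef_pos: [590.2, 91.7, 9.7]
tool_rot: [180.0, 0.0, 7.1]
wrist_force: [0.1, -0.4, -1.3]
grip_width: 25.6
finger_force: 29.9
time_s: 23.5
eef_pos: [590.4, 91.6, 4.8]
tool_rot: [180.0, 0.0, 7.1]
wrist_force: [0.2, 0.3, -2.1]
grip_width: 25.9
finger_force: 29.9
```

```bash
python3 -m pendant '[[0,0,4,0,0,0,1],[0,0,0,0,0,0,1]]'|sed -n '2p;4p'
python3 -m pendant '[[0,0,1,0,0,0,1],[0,0,0,0,0,0,1]]'|sed -n '2p;4p'
python3 -m pendant '[[0,0,0,0,0,0,0.5],[0,0,0,0,0,0,0.5],[0,0,0,0,0,0,0.5],[0,0,-10,0,0,0,0.5],[0,0,-30,0,0,0,0.5],[0,0,-40,0,0,0,0.5],[0,0,-40,0,0,0,0.5],[0,0,-40,0,0,0,0.5]]'; python3 look.py g; python3 go.py w 578 410 150 100
```

```text
eef_pos: [590.3, 91.6, 0.8]
wrist_force: [-0.3, -0.1, -1.9]
eef_pos: [590.5, 91.7, 0.1]
wrist_force: [0.5, -0.3, -1.9]
time_s: 25.0
eef_pos: [590.5, 91.8, 162.3]
tool_rot: [-180.0, -0.0, 7.1]
wrist_force: [0.6, -0.1, -0.7]
grip_width: 43.6
finger_force: 0.0
top bar n 199 ang 2.06
top red [343. 261.] 245 -293 165 35 36.0 30 tray [-370. -307.] 29.0
top red [365. 204.] 455 -373 116 24 75.7 22 tray [-172. -412.] 68.7
top yel [158. 164.] 581 393 116 25 -80.0 21 tray [ 47. 333.] -87.0
scene bar n 155 ang 2.06
scene red [177. 167.] 460 -367 126 27 75.2 20 tray [-166. -407.] 68.2
scene red [220. 143.] 245 -289 179 33 35.6 30 tray [-370. -303.] 28.6
scene yel [335. 275.] 589 398 115 29 -80.1 20 tray [ 56. 337.] -87.1
world [578. 410. 150. 100.] now [593.2  92.7 165.7] [-180.    -0.5    7.1] t 25.1
delta tool [  23.8 -316.7   16. ] turn about tool z -92.9
```

```bash
python3 -m pendant '[[3.4,-45.2,0,0,0,0,0.5],[3.4,-45.2,0,0,0,0,0.2],[3.4,-45.2,0,0,0,0,0],[3.4,-45.2,0,0,0,0,0],[3.4,-45.2,0,0,0,0,0],[3.4,-45.2,0,0,0,0,0],[3.4,-45.2,0,0,0,0,0],[0,0,0,0,0,0,0]]'>/dev/null
python3 -m pendant '[[0,0,0,0,0,-10.4,0],[0,0,0,0,0,-10.4,0],[0,0,0,0,0,-10.4,0],[0,0,0,0,0,-10.4,0],[0,0,10,0,0,-10.4,0],[0,0,20,0,0,-10.4,0],[0,0,20,0,0,-10.4,0],[0,0,20,0,0,-10.4,0]]'>/dev/null
python3 -m pendant '[[0,0,0,0,0,-9.7,0],[0,0,0,0,0,0,0],[0,0,0,0,0,0,0]]'; python3 look.py h; python3 go.py w 578 410 -22 100; python3 held.py g 33
python3 - <<'E'
import cv2
a=cv2.imread("pics/h_top.png")[120:215,180:335]
cv2.imwrite("pics/h2.png",cv2.resize(a,(775,475),interpolation=cv2.INTER_CUBIC))
E
```

```text
time_s: 27.48
eef_pos: [575.7, 408.0, 90.4]
tool_rot: [180.0, 0.0, 99.7]
wrist_force: [0.3, -0.5, 1.2]
grip_width: 87.5
finger_force: 0.0
top bar n 115 ang 2.07
top red [343. 261.] 245 -293 165 35 36.0 30 tray [-370. -307.] 29.0
top red [365. 204.] 455 -374 116 24 75.5 21 tray [-172. -413.] 68.5
scene bar n 229 ang 2.05
scene red [176. 167.] 460 -367 126 27 75.4 21 tray [-166. -407.] 68.4
scene red [220. 143.] 245 -289 179 33 35.6 31 tray [-370. -303.] 28.6
scene yel [335. 275.] 588 397 117 30 -80.6 21 tray [ 55. 336.] -87.6
world [578. 410. -22. 100.] now [575.6 408.4  90.6] [180.    0.   99.8] t 27.6
delta tool [  1.2   2.5 112.6] turn about tool z -0.2
scene 0
top 0
```

View pics/h2.png

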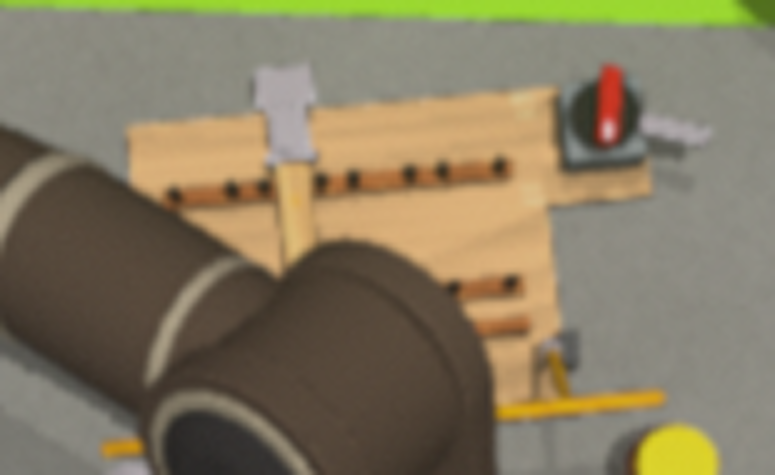

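The scraper lies between its pegs in the cradle, with the collar at crop (290,158) just beyond the far rail. The fork hasn't moved, so I grasp it now.

```bash
python3 -m pendant '[[1,2.5,35,0,0,0,0],[0,0,35,0,0,0,0],[0,0,25,0,0,0,0],[0,0,12,0,0,0,0],[0,0,5,0,0,0,0],[0,0,0,0,0,0,0]]'|sed -n '2p;4p'
python3 -m pendant '[[0,0,0,0,0,0,1],[0,0,0,0,0,0,1],[0,0,0,0,0,0,1],[0,0,0,0,0,0,1],[0,0,0,0,0,0,1],[0,0,0,0,0,0,1],[0,0,0,0,0,0,1],[0,0,0,0,0,0,1]]'
python3 -m pendant '[[0,0,-5,0,0,0,1],[0,0,-10,0,0,0,1],[0,0,-30,0,0,0,1],[0,0,-40,0,0,0,1],[0,0,-40,0,0,0,1],[0,0,-40,0,0,0,1],[0,0,-5,0,0,0,1],[0,0,0,0,0,0,1]]'; python3 go.py t 17 99 150 0
```

```text
eef_pos: [577.9, 410.5, -21.2]
wrist_force: [0.7, -0.5, -0.6]
time_s: 29.32
eef_pos: [577.7, 410.0, -21.9]
tool_rot: [180.0, -0.0, 99.9]
wrist_force: [0.8, 0.0, -0.2]
grip_width: 25.4
finger_force: 30.0
time_s: 30.32
eef_pos: [577.5, 409.7, 147.9]
tool_rot: [180.0, 0.0, 100.0]
wrist_force: [-0.1, -0.1, -2.5]
grip_width: 26.0
finger_force: 30.0
world [579.6 157.4 150.    7. ] now [577.5 409.7 147.9] [180.   0. 100.] t 30.3
delta tool [-248.9  -41.6   -2. ] turn about tool z 92.9
```

```bash
python3 -m pendant '[[-35.6,-5.9,0,0,0,0,1],[-35.6,-5.9,0,0,0,0,1],[-35.6,-5.9,0,0,0,0,1],[-35.6,-5.9,0,0,0,0,1],[-35.6,-5.9,0,0,0,0,1],[-35.6,-5.9,0,0,0,0,1],[-35.6,-5.9,0,0,0,0,1],[0,0,0,0,0,0,1]]' >/dev/null
python3 -m pendant '[[0,0,0,0,0,10.4,1],[0,0,0,0,0,10.4,1],[0,0,0,0,0,10.4,1],[0,0,0,0,0,10.4,1],[0,0,0,0,0,10.4,1],[0,0,0,0,0,10.4,1],[0,0,0,0,0,10.4,1],[0,0,0,0,0,10.4,1]]' >/dev/null
python3 -m pendant '[[0,0,0,0,0,9.7,1],[0,0,0,0,0,0,1],[0,0,0,0,0,0,1]]'; python3 look.py i; python3 held.py i 99;python3 go.py t 17 99 2 0
```

```text
time_s: 32.7
eef_pos: [579.5, 158.0, 147.4]
tool_rot: [-180.0, 0.1, 7.3]
wrist_force: [0.3, -0.8, -2.3]
grip_width: 25.8
finger_force: 30.0
top bar n 197 ang 2.06
top red [343. 261.] 245 -293 165 35 36.0 30 tray [-370. -307.] 29.0
top red [365. 204.] 455 -373 116 24 75.7 21 tray [-172. -412.] 68.7
scene bar n 168 ang 2.05
scene red [176. 167.] 460 -368 123 27 75.4 21 tray [-166. -408.] 68.4
scene red [220. 143.] 245 -289 179 33 35.6 29 tray [-370. -303.] 28.6
scene 206 rect 97.9 100.0 [45.4 74.9] 89.5 z 182.6
  x 75 58 y [ 77.5 100.6 121.6] zmed 182.5
  x 90 26 y [ 80.7 104.5 121.6] zmed 181.6
  x 105 27 y [ 80.3  97.7 122. ] zmed 182.0
  x 120 28 y [ 79.6 103.1 121. ] zmed 180.9
  xmax 133.8
top 0
world [579.6 157.4   2.    7. ] now [579.8 157.7 147.7] [-180.     0.     7.2] t 32.8
delta tool [-1.000e-01  3.000e-01  1.457e+02] turn about tool z 0.2
```

```bash
python3 -m pendant '[[0,0.8,30,0,0,0.2,1],[0,0,30,0,0,0,1],[0,0,30,0,0,0,1],[0,0,20,0,0,0,1],[0,0,8,0,0,0,1],[0,0,8,0,0,0,1],[0,0,0,0,0,0,1]]'
python3 -m pendant '[[0,0,5,0,0,0,1],[0,0,5,0,0,0,1],[0,0,5,0,0,0,1],[0,0,0,0,0,0,1]]'
python3 -m pendant '[[0,0,3,0,0,0,1],[0,0,1,0,0,0,1],[0,0,0,0,0,0,1]]'
```

```text
time_s: 33.67
eef_pos: [580.2, 156.7, 22.2]
tool_rot: [180.0, -0.0, 6.9]
wrist_force: [0.0, -0.0, -1.3]
grip_width: 25.9
finger_force: 30.0
time_s: 34.17
eef_pos: [579.8, 156.5, 6.6]
tool_rot: [180.0, 0.0, 6.9]
wrist_force: [-0.2, 0.2, -0.8]
grip_width: 25.9
finger_force: 30.0
time_s: 34.55
eef_pos: [580.1, 156.7, 3.1]
tool_rot: [180.0, 0.0, 6.9]
wrist_force: [0.2, -0.1, -1.3]
grip_width: 25.7
finger_force: 30.0
```

```bash
python3 -m pendant '[[0,0,0.5,0,0,0,1],[0,0,0,0,0,0,0.5],[0,0,0,0,0,0,0.5],[0,0,0,0,0,0,0.5],[0,0,-10,0,0,0,0.5],[0,0,-40,0,0,0,0.5],[0,0,-50,0,0,0,0.5],[0,0,-55,0,0,0,0.5]]'; python3 -m pendant '[[0,0,0,0,0,0,0.5]]' | sed -n 2p;python3 go.py w 451 -390 150 75.5
```

```text
time_s: 35.55
eef_pos: [579.7, 156.7, 159.6]
tool_rot: [-180.0, 0.0, 6.9]
wrist_force: [0.4, 0.3, 0.2]
grip_width: 44.1
finger_force: 0.0
eef_pos: [582.7, 158.1, 163.2]
world [ 451.  -390.   150.    75.5] now [582.7 158.1 163.2] [-179.9   -0.5    6.9] t 35.7
delta tool [-196.3  528.4   10.8] turn about tool z -68.6
```

```bash
python3 -m pendant '[[-16.3,44,0,0,0,0,0.5],[-16.3,44,0,0,0,0,0.2],[-16.3,44,0,0,0,0,0],[-16.3,44,0,0,0,0,0],[-16.3,44,0,0,0,0,0],[-16.3,44,0,0,0,0,0],[-16.3,44,0,0,0,0,0],[-16.3,44,0,0,0,0,0]]'>/dev/null
python3 -m pendant '[[-16.3,44,0,0,0,0,0],[-16.3,44,0,0,0,0,0],[-16.3,44,0,0,0,0,0],[-16.3,44,0,0,0,0,0]]'>/dev/null
python3 -m pendant '[[0,0,0,0,0,-9.8,0],[0,0,0,0,0,-9.8,0],[0,0,0,0,0,-9.8,0],[0,0,10,0,0,-9.8,0],[0,0,20,0,0,-9.8,0],[0,0,20,0,0,-9.8,0],[0,0,20,0,0,-9.8,0],[0,0,0,0,0,0,0]]'; python3 look.py j; python3 go.py w 451 -390 -23 75.5
python3 - <<'E'
import cv2,numpy as np
a=cv2.imread("pics/j_top.png")[120:230,180:340];b=cv2.imread("pics/j_scene.png")[100:270,120:330]
cv2.imwrite("pics/j2.png",np.hstack([cv2.resize(a,(400,290)),cv2.resize(b,(358,290))]))
E
```

```text
time_s: 38.17
eef_pos: [447.5, -390.0, 85.8]
tool_rot: [-179.8, -0.1, 75.4]
wrist_force: [-1.2, -0.6, -0.0]
grip_width: 87.6
finger_force: 0.0
top bar n 382 ang 2.06
top red [343. 262.] 245 -294 164 35 36.0 30 tray [-370. -308.] 29.0
top yel [222. 169.] 567 156 119 28 7.0 45 tray [ 4. 99.] -0.0
scene bar n 271 ang 2.04
scene red [176. 167.] 459 -368 123 28 73.7 20 tray [-167. -408.] 66.7
scene red [220. 143.] 246 -289 178 34 35.4 30 tray [-369. -303.] 28.4
scene yel [275. 236.] 549 151 120 29 6.9 45 tray [-14.  96.] -0.1
world [ 451.  -390.   -23.    75.5] now [ 448.9 -390.8   87.8] [-180.    -0.    75.2] t 38.3
delta tool [  1.2   1.8 110.8] turn about tool z -0.3
```

View pics/j2.png

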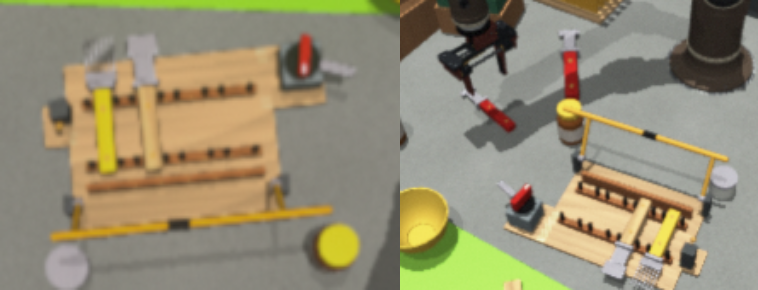

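Both tools are seated parallel between their pegs, the fork handle at crop (105,130) and the scraper at (150,128). The jar stands, and the hook hasn't moved, so I grasp the hook.

```bash
python3 -m pendant '[[1,1.8,35,0,0,0,0],[0,0,35,0,0,0,0],[0,0,25,0,0,0,0],[0,0,10,0,0,0,0],[0,0,5,0,0,0,0],[0,0,0,0,0,0,0]]'|sed -n '2p;4p'
python3 -m pendant '[[0,0,0,0,0,0,1],[0,0,0,0,0,0,1],[0,0,0,0,0,0,1],[0,0,0,0,0,0,1],[0,0,0,0,0,0,1],[0,0,0,0,0,0,1],[0,0,0,0,0,0,1],[0,0,0,0,0,0,1]]'
python3 -m pendant '[[0,0,-5,0,0,0,1],[0,0,-10,0,0,0,1],[0,0,-30,0,0,0,1],[0,0,-40,0,0,0,1],[0,0,-40,0,0,0,1],[0,0,-40,0,0,0,1],[0,0,-5,0,0,0,1],[0,0,0,0,0,0,1]]'; python3 go.py t 17 -33 150 180
```

```text
eef_pos: [451.4, -390.7, -21.5]
wrist_force: [0.0, 0.7, 0.2]
time_s: 40.02
eef_pos: [450.9, -390.4, -22.4]
tool_rot: [180.0, 0.0, 75.5]
wrist_force: [-0.1, 0.3, 0.2]
grip_width: 25.4
finger_force: 30.0
time_s: 41.02
eef_pos: [450.6, -390.4, 147.6]
tool_rot: [-180.0, 0.0, 75.4]
wrist_force: [-0.2, 0.4, -0.5]
grip_width: 25.8
finger_force: 30.0
world [595.8  26.4 150.  187. ] now [ 450.6 -390.4  147.6] [-180.     0.    75.4] t 41.0
delta tool [439.8  35.8  -2.6] turn about tool z -111.6
```

```bash
python3 -m pendant '[[44,3.6,0,0,0,0,1],[44,3.6,0,0,0,0,1],[44,3.6,0,0,0,0,1],[44,3.6,0,0,0,0,1],[44,3.6,0,0,0,0,1],[44,3.6,0,0,0,0,1],[44,3.6,0,0,0,0,1],[44,3.6,0,0,0,0,1]]'|sed -n '2p;5p'
python3 -m pendant '[[44,3.6,0,0,0,0,1],[44,3.6,0,0,0,0,1],[0,0,0,0,0,-10.2,1],[0,0,0,0,0,-10.2,1],[0,0,0,0,0,-10.2,1],[0,0,0,0,0,-10.2,1],[0,0,0,0,0,-10.2,1],[0,0,0,0,0,-10.2,1]]' |sed -n '2p;5p'
python3 -m pendant '[[0,0,0,0,0,-10.2,1],[0,0,0,0,0,-10.2,1],[0,0,0,0,0,-10.2,1],[0,0,0,0,0,-10.2,1],[0,0,0,0,0,-9.6,1],[0,0,0,0,0,0,1],[0,0,0,0,0,0,1]]'; python3 look.py k; python3 held.py k -33;python3 go.py t 17 -33 2 180
```

```text
eef_pos: [566.4, -55.7, 145.8]
grip_width: 25.9
eef_pos: [595.1, 26.3, 145.7]
grip_width: 25.6
time_s: 43.9
eef_pos: [595.7, 26.5, 146.7]
tool_rot: [180.0, -0.1, -173.1]
wrist_force: [0.5, -0.8, -1.6]
grip_width: 25.9
finger_force: 30.0
top bar n 344 ang 2.06
top yel [222. 169.] 567 156 118 30 5.6 45 tray [ 4. 99.] -1.4
scene bar n 217 ang 2.04
scene yel [275. 236.] 549 151 120 29 6.9 45 tray [-14.  96.] -0.1
scene 209 rect 98.1 -33.5 [76.1 40.5] 0.9 z 182.2
  x 75 31 y [-44.2 -32.  -22.4] zmed 182.7
  x 90 25 y [-42.5 -32.9 -22.7] zmed 181.7
  x 105 30 y [-43.2 -32.2 -22.2] zmed 181.7
  x 120 60 y [-51.9 -32.  -13. ] zmed 181.6
  xmax 134.7
top 0
world [595.8  26.4   2.  187. ] now [596.   26.5 147.3] [-180.    -0.  -173.1] t 44.0
delta tool [ 2.000e-01 -1.000e-01  1.453e+02] turn about tool z -0.1
```

```bash
python3 -m pendant '[[0,0,30,0,0,0,1],[0,0,30,0,0,0,1],[0,0,30,0,0,0,1],[0,0,20,0,0,0,1],[0,0,8,0,0,0,1],[0,0,8,0,0,0,1],[0,0,0,0,0,0,1]]'
python3 -m pendant '[[0,0,5,0,0,0,1],[0,0,5,0,0,0,1],[0,0,5,0,0,0,1],[0,0,0,0,0,0,1]]'
python3 -m pendant '[[0,0,3,0,0,0,1],[0,0,1,0,0,0,1],[0,0,0,0,0,0,1]]'
```

```text
time_s: 44.88
eef_pos: [596.4, 26.5, 21.8]
tool_rot: [-180.0, 0.0, -173.0]
wrist_force: [1.1, -0.1, -0.9]
grip_width: 25.7
finger_force: 30.0
time_s: 45.38
eef_pos: [595.9, 26.4, 6.2]
tool_rot: [-180.0, -0.0, -172.9]
wrist_force: [0.2, -0.6, -1.4]
grip_width: 25.8
finger_force: 30.0
time_s: 45.75
eef_pos: [596.2, 26.5, 2.6]
tool_rot: [-180.0, -0.0, -172.9]
wrist_force: [0.0, 0.2, -1.5]
grip_width: 26.1
finger_force: 30.0
```

```bash
python3 -m pendant '[[0,0,0.5,0,0,0,1],[0,0,0,0,0,0,0.5],[0,0,0,0,0,0,0.5],[0,0,0,0,0,0,0.5],[0,0,-10,0,0,0,0.5],[0,0,-40,0,0,0,0.5],[0,0,-50,0,0,0,0.5],[0,0,-55,0,0,0,0.5]]' | sed -n '2p;5p'; python3 -m pendant '[[0,0,-10,0,0,0,0.8],[0,0,0,0,0,0,1]]' | sed -n 2p;python3 go.py t -185 0 170 180
```

```text
eef_pos: [595.9, 26.6, 159.1]
grip_width: 43.6
eef_pos: [596.5, 26.3, 167.8]
world [391.2  34.3 170.  187. ] now [596.5  26.3 167.8] [-1.80e+02  1.00e-01 -1.73e+02] t 47.0
delta tool [202.7  33.1  -2.5] turn about tool z -0.0
```

```bash
python3 -m pendant '[[40.5,6.6,0,0,0,0,1],[40.5,6.6,0,0,0,0,1],[40.5,6.6,0,0,0,0,1],[40.5,6.6,0,0,0,0,1],[40.5,6.6,0,0,0,0,1],[0,0,0,0,0,0,1],[0,0,0,0,0,0,1]]'; python3 look.py l
python3 - <<'E'
import cv2,numpy as np
a=cv2.imread("pics/l_top.png")[120:230,180:340];b=cv2.imread("pics/l_scene.png")[130:280,150:330]
cv2.imwrite("pics/l2.png",np.hstack([cv2.resize(a,(436,300)),cv2.resize(b,(360,300))]))
E
```

```text
time_s: 47.88
eef_pos: [391.6, 33.6, 166.8]
tool_rot: [-180.0, -0.0, -173.0]
wrist_force: [-0.7, -0.0, 0.7]
grip_width: 0.5
finger_force: 0.0
top bar n 232 ang 2.05
top red [343. 261.] 245 -293 165 35 36.0 30 tray [-370. -307.] 29.0
top red [257. 166.] 586 24 112 27 6.5 46 tray [  7. -34.] -0.5
top yel [222. 169.] 567 156 119 28 7.0 45 tray [ 4. 99.] -0.0
scene bar n 288 ang 2.04
scene red [241. 224.] 565 19 122 31 7.8 45 tray [-14. -37.] 0.8
scene red [220. 143.] 245 -289 179 33 35.6 30 tray [-370. -303.] 28.6
scene yel [275. 236.] 549 151 120 29 6.9 45 tray [-14.  96.] -0.1
```

View pics/l2.png

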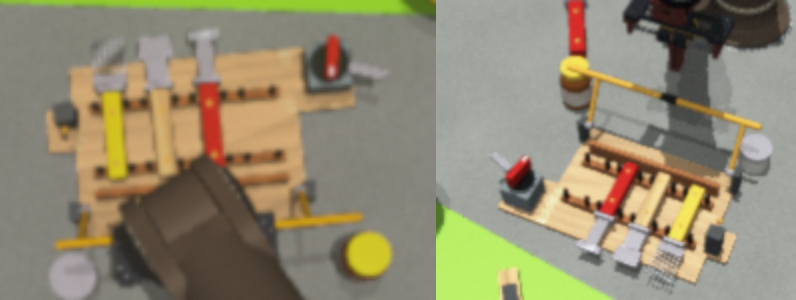

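All three tools are seated, blades away, and the jar stands; the finger is behind the bar. I descend and push the bar forward.

```bash
python3 -m pendant '[[0,0,30,0,0,0,1],[0,0,30,0,0,0,1],[0,0,8,0,0,0,1],[0,0,0,0,0,0,1],[-10,0,0,0,0,0,1],[-10,0,0,0,0,0,1]]'|sed -n '2p;4p'
python3 -m pendant '[[-10,0,0,0,0,0,1],[-10,0,0,0,0,0,1],[-10,0,0,0,0,0,1],[-10,0,0,0,0,0,1]]'|sed -n '2p;4p'
python3 -m pendant '[[-10,0,0,0,0,0,1],[-10,0,0,0,0,0,1],[-10,0,0,0,0,0,1],[-10,0,0,0,0,0,1]]'|sed -n '2p;4p'
python3 -m pendant '[[-10,0,0,0,0,0,1],[-10,0,0,0,0,0,1],[-8,0,0,0,0,0,1],[0,0,0,0,0,0,1]]'|sed -n '2p;4p'; python3 look.py m; python3 go.py t -50 0 100 180
```

```text
eef_pos: [412.2, 36.6, 99.9]
wrist_force: [-4.3, -0.5, 3.5]
eef_pos: [451.6, 41.9, 99.2]
wrist_force: [-2.3, -0.9, 1.8]
eef_pos: [491.0, 46.6, 99.0]
wrist_force: [-2.1, -0.0, -1.7]
eef_pos: [519.2, 50.4, 99.3]
wrist_force: [-0.0, -0.1, 0.6]
top bar n 177 ang 0.93
scene bar n 318 ang 0.9
scene red [242. 224.] 566 20 120 33 6.1 45 tray [-13. -36.] -0.9
scene red [220. 143.] 245 -289 179 33 35.6 30 tray [-370. -303.] 28.6
scene yel [275. 236.] 550 152 117 29 5.6 45 tray [-13.  97.] -1.4
world [525.2  50.9 100.  187. ] now [518.7  50.3  99.4] [ 1.800e+02  1.000e-01 -1.729e+02] t 50.3
delta tool [-6.6 -0.3 -0.6] turn about tool z 0.0
```

```bash
python3 -m pendant '[[8,0,0,0,0,0,1],[0,0,-24,0,0,0,1],[0,0,-24,0,0,0,1],[-16,0,0,0,0,0,1],[-16,0,0,0,0,0,1],[0,0,0,0,0,0,1]]'|sed -n '2p;4p'
python3 -m pendant '[[0,0,10,0,0,0,1],[0,0,10,0,0,0,1],[0,0,8,0,0,0,1]]'|sed -n '2p;4p'
python3 -m pendant '[[-7,0,7,0,0,0,1],[-7,0,8,0,0,0,1],[0,0,0,0,0,0,1]]'|sed -n '2p;4p'; python3 go.py t -12 0 89 180
```

```text
eef_pos: [542.8, 53.3, 146.2]
wrist_force: [-0.8, -0.5, -0.6]
eef_pos: [541.7, 52.9, 118.1]
wrist_force: [5.6, 0.2, 9.7]
eef_pos: [555.7, 54.7, 103.2]
wrist_force: [0.1, 0.5, -0.6]
world [562.9  55.5  89.  187. ] now [555.7  54.7 103.2] [ 1.80e+02 -1.00e-01 -1.73e+02] t 51.8
delta tool [-7.3 -0.1 14.2] turn about tool z 0.0
```

```bash
python3 -m pendant '[[-4,0,7,0,0,0,1],[-4,0,7,0,0,0,1],[-3,0,6,0,0,0,1]]'|sed -n '2p;4p'
python3 -m pendant '[[-3,0,6,0,0,0,1],[-2,0,6,0,0,0,1]]'|sed -n '2p;4p'
python3 -m pendant '[[-2,0,5,0,0,0,1],[0,0,0,0,0,0,1]]'|sed -n '2p;4p'; python3 look.py n|grep bar
```

```text
eef_pos: [566.9, 56.0, 83.5]
wrist_force: [1.0, 0.5, 0.9]
eef_pos: [571.9, 56.7, 71.6]
wrist_force: [0.5, -0.5, 1.1]
eef_pos: [573.5, 56.9, 66.6]
wrist_force: [0.4, -0.2, 0.2]
top bar n 118 ang 0.3
scene bar n 354 ang 0.3
```

Working: 0.3 rad. Now I press past the ball.

```bash
python3 -m pendant '[[-1,0,5,0,0,0,1],[0,0,4,0,0,0,1],[0,0,0,0,0,0,1]]'|sed -n '2p;4p'
for i in 1 2 3; do python3 -m pendant '[[0,0,3,0,0,0,1],[0,0,0,0,0,0,1]]'|sed -n '2p;4p'; done
```

```text
eef_pos: [574.5, 56.9, 57.7]
wrist_force: [-1.2, -0.3, -0.1]
eef_pos: [574.7, 57.0, 54.9]
wrist_force: [-0.5, -0.4, -0.2]
eef_pos: [575.2, 57.2, 52.5]
wrist_force: [-0.0, 0.0, 3.3]
eef_pos: [575.6, 57.3, 49.9]
wrist_force: [-0.3, -0.5, 5.1]
```

```bash
for i in 1 2 3 4; do python3 -m pendant '[[0,0,2.5,0,0,0,1],[0,0,0,0,0,0,1]]'|sed -n '2p;4p'; done; python3 look.py o|grep bar
```

```text
eef_pos: [575.6, 57.3, 47.1]
wrist_force: [0.8, 1.1, 1.0]
eef_pos: [574.7, 57.0, 43.9]
wrist_force: [-0.1, 0.2, -0.3]
eef_pos: [574.2, 56.9, 41.1]
wrist_force: [-0.1, 0.6, -1.1]
eef_pos: [574.6, 57.1, 39.1]
wrist_force: [-0.3, -0.8, 2.0]
top bar n 109 ang 0.04
scene bar n 330 ang 0.04
```

```bash
for i in 1 2; do python3 -m pendant '[[0,0,1,0,0,0,1],[0,0,0,0,0,0,1]]'|sed -n '2p;4p'; done; python3 -m pendant '[[0,0,-20,0,0,0,1],[0,0,-40,0,0,0,1],[0,0,-40,0,0,0,1],[0,0,-20,0,0,0,1],[0,0,0,0,0,0,1]]'|sed -n 2p; python3 look.py p; python3 go.py t 66 -198 150 90; python3 - <<'E'
from m import *
q=np.load("tray.npy"); c,s=np.cos(q[2]),np.sin(q[2]); R=np.array([[c,-s],[s,c]])
for n in("top","scene"):
    im=cv2.imread(f"pics/p_{n}.png");P=pts(n,np.load(f"pics/p_{n}.npy"));L=P.copy();L[...,:2]=(P[...,:2]-q[:2])@R
    h=cv2.cvtColor(im,cv2.COLOR_BGR2HSV)
    k=cv2.inRange(h,(0,150,40),(8,255,255))|cv2.inRange(h,(172,150,40),(180,255,255))
    m=(k>0)&(np.hypot(L[...,0]-66,L[...,1]+198)<45)
    X=(onz(n,np.argwhere(m)[:,::-1],102)[:,:2]-q[:2])@R
    print(n,m.sum(),cv2.minAreaRect(X.astype(np.float32)),np.percentile(L[m][:,2],90))
E
```

```text
eef_pos: [574.7, 57.1, 38.8]
wrist_force: [-3.1, -1.6, 9.9]
eef_pos: [574.8, 57.1, 38.5]
wrist_force: [-5.4, -1.8, 16.3]
eef_pos: [575.5, 57.1, 158.1]
top bar n 174 ang 0.04
scene bar n 339 ang 0.04
scene red [220. 143.] 245 -289 179 33 35.6 30 tray [-370. -303.] 28.6
world [ 664.6 -131.4  150.    97. ] now [574.3  56.5 156. ] [-1.80e+02 -1.00e-01 -1.73e+02] t 56.2
delta tool [ -66.6 -197.6    6. ] turn about tool z 90.0
top 61 ((65.79278564453125, -197.38819885253906), (17.698335647583008, 54.50621795654297), 83.94322967529297) 104.93401183540868
scene 95 ((75.85343933105469, -188.26974487304688), (27.46356964111328, 58.66277313232422), 81.47970581054688) 102.97230848377384
```

The bar hit its hard stop with 16 N, so it is home. The knob measures centre tray (66,-197), long side 54 mm, turned −6°, as expected. I go there.

```bash
python3 -m pendant '[[-13.3,-39.5,0,0,0,0,0],[-13.3,-39.5,0,0,0,0,0],[-13.3,-39.5,0,0,0,0,0],[-13.3,-39.5,0,0,0,0,0],[-13.3,-39.5,0,0,0,0,0],[0,0,0,0,0,6,0],[0,0,0,0,0,0,0],[0,0,0,0,0,0,0]]'; python3 go.py t 66 -198 54 174
```

```text
time_s: 57.25
eef_pos: [664.6, -129.9, 156.2]
tool_rot: [180.0, -0.1, -178.7]
wrist_force: [-0.4, 0.7, 1.2]
grip_width: 76.8
finger_force: 0.0
world [ 664.6 -131.4   54.   181. ] now [ 664.6 -129.9  156.2] [ 1.800e+02 -1.000e-01 -1.787e+02] t 57.2
delta tool [ -0.2  -1.5 102.2] turn about tool z 0.2
```

```bash
python3 -m pendant '[[0,-1.5,35,0,0,0,0],[0,0,35,0,0,0,0],[0,0,20,0,0,0,0],[0,0,12,0,0,0,0],[0,0,0,0,0,0,0]]'|sed -n '2p;4p'
python3 -m pendant '[[0,0,0,0,0,0,1],[0,0,0,0,0,0,1],[0,0,0,0,0,0,1],[0,0,0,0,0,0,1],[0,0,0,0,0,0,1],[0,0,0,0,0,0,1],[0,0,0,0,0,0,1],[0,0,0,0,0,0,1]]'
```

```text
eef_pos: [665.0, -132.0, 54.9]
wrist_force: [0.6, -0.5, -0.3]
time_s: 58.88
eef_pos: [664.6, -130.5, 55.1]
tool_rot: [179.9, -0.1, -178.9]
wrist_force: [-1.7, 3.8, 0.8]
grip_width: 15.0
finger_force: 30.0
```

Gripped at 15.0 mm. Now I turn it clockwise.

```bash
python3 -m pendant '[[0,0,0,0,0,7,1],[0,0,0,0,0,7,1],[0,0,0,0,0,7,1],[0,0,0,0,0,7,1],[0,0,0,0,0,7,1]]'
python3 -m pendant '[[0,0,0,0,0,7,1],[0,0,0,0,0,7,1],[0,0,0,0,0,6,1],[0,0,0,0,0,6,1],[0,0,0,0,0,6,1],[0,0,0,0,0,6,1],[0,0,0,0,0,4,1],[0,0,0,0,0,0,1]]'; python3 -c "
from cell import r;print(r.get_state()['ft_torque'],r.get_state()['joints'])"
```

```text
time_s: 59.5
eef_pos: [664.8, -130.0, 55.1]
tool_rot: [179.9, -0.1, 145.9]
wrist_force: [-1.1, 5.2, -0.3]
grip_width: 14.7
finger_force: 30.0
time_s: 60.5
eef_pos: [665.2, -129.7, 55.1]
tool_rot: [180.0, -0.1, 104.3]
wrist_force: [0.9, 4.6, -1.0]
grip_width: 14.9
finger_force: 30.4
[ 1.25964223 -0.18191518  0.61934526] [ 31.92336646  42.36898669 -39.0419592   89.00484773  29.45402787
  59.26018611  -0.84305877]
```

```bash
python3 -m pendant '[[0,0,0,0,0,0,0],[0,0,0,0,0,0,0],[0,0,0,0,0,0,0],[0,0,0,0,0,0,0],[0,0,0,0,0,0,0],[0,0,-30,0,0,0,0],[0,0,-40,0,0,0,0],[0,0,-40,0,0,0,0]]'|sed -n 2p; python3 -m pendant '[[0,40,0,0,0,0,0],[0,40,0,0,0,0,0],[0,40,0,0,0,0,0],[0,40,0,0,0,0,0],[0,0,0,0,0,0,0]]'|sed -n 2p; python3 look.py q; python3 - <<'E'
from m import *
q=np.load("tray.npy"); c,s=np.cos(q[2]),np.sin(q[2]); R=np.array([[c,-s],[s,c]])
n="top"; im=cv2.imread(f"pics/q_{n}.png");P=pts(n,np.load(f"pics/q_{n}.npy"));L=P.copy();L[...,:2]=(P[...,:2]-q[:2])@R
h=cv2.cvtColor(im,cv2.COLOR_BGR2HSV); k=cv2.inRange(h,(0,150,40),(8,255,255))|cv2.inRange(h,(172,150,40),(180,255,255))
m=(k>0)&(np.hypot(L[...,0]-66,L[...,1]+198)<45)
X=(onz(n,np.argwhere(m)[:,::-1],102)[:,:2]-q[:2])@R
print(m.sum(),cv2.minAreaRect(X.astype(np.float32)) if m.sum() else "")
a=im[120:230,180:340];b=cv2.imread("pics/q_scene.png")[130:280,150:330]
cv2.imwrite("pics/q2.png",np.hstack([cv2.resize(a,(436,300)),cv2.resize(b,(360,300))]))
E
```

```text
eef_pos: [664.9, -132.2, 166.2]
eef_pos: [821.4, -90.8, 163.0]
top bar n 347 ang 0.04
top red [348. 268.] 222 -309 110 35 36.4 30 tray [-395. -320.] 29.4
scene bar n 317 ang 0.04
scene red [220. 143.] 246 -289 179 33 35.5 30 tray [-369. -303.] 28.5
69 ((65.22352600097656, -196.54098510742188), (21.024728775024414, 51.09662628173828), 8.911640167236328)
```

View pics/q2.png

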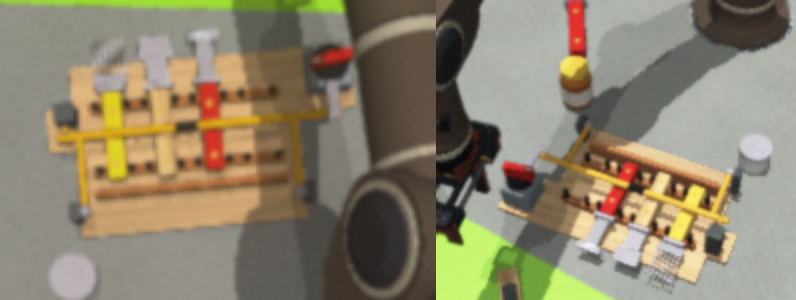

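The knob is at −81° (about 1.41 rad), its tongue at (333,95) lies over the keeper end, and the three tools are under the bar. One last check that no knife was hidden by the arm.

```bash
python3 -c "
import cv2,numpy as np
cv2.imwrite('pics/z.png',cv2.resize(np.hstack([cv2.imread('pics/h_top.png'),cv2.imread('pics/q_top.png')]),(800,300)))"
```

```text
(no output)
```

View pics/z.png

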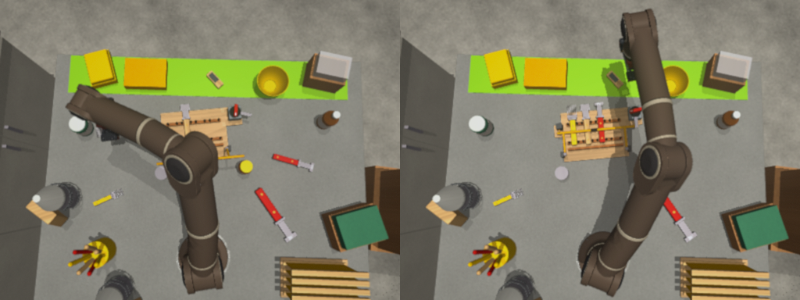

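No knife is anywhere on the table (right side clear at (300,200), left side clear at (500,200)). I hand in.

```bash
python3 -c "
from cell import r,ticket
print(r.get_state()['wrist_force']); print(ticket.sign_off())"
```

```text
[0.24955836 0.0571498  0.66873595]
the job is handed in; nothing more can be done
None
```

The scraper, fork and hook lie in their cradles with blades away (no knife was on the table), the keeper is shut behind its ball, the lock knob is at about 1.41 rad, the honey jar is upright, and the job is handed in; no verdict was shown.

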